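# Pack the spice caddy and bolt down its lid

## Task

Pack the wooden spice caddy for carrying: stand every spice jar and shaker from the front of the worktop upright in its pockets, one to a pocket. Then put the caddy's lid on with its steel pin fully home in the hidden blind hole of the black insert on the caddy's centre column (feel for it: sweep the pin in a small spiral until it drops in), the lid's tongue between the two front posts, and slide the bolt fully across the tongue into its keeper. The mug and the tin behind stay as they are.

Things in the scene. Friction and masses are not known exactly. Their poses are not given: they have to be found in the camera images.
- caddy: Wooden caddy, fixed, 165x165 mm. Origin: centre of its underside on the worktop; z up, front (bolt side) is -x. Four square open pockets, centres at (+-48.5, +-48.5) mm, 60x60 inside, walls 4 thick and 69 high, floor 5 mm up (the four inner floors); each takes one jar. Between them a mid column carries a black 40x40 insert. Three posts in front at x -92: see keeper and bolt_knob.
- column_top (a point): Centre of the caddy's column, 117 mm above the worktop, level with the flat top of the black 40x40 mm insert. The insert has one vertical blind hole, 15.5 mm wide, 17 deep, slightly chamfered. The insert sits up to 4 mm off this point in the caddy's x and in y (6 mm in all), differently each time and unreported, so the hole must be felt for.
- keeper (a point): Middle of the gap between the two front posts, at the bolt axis, 131 mm above the worktop; caddy frame x -92, y 0. Posts 140 high: keeper y -34 to -20, bolt guide y 20 to 28, both x -99 to -85, 40 mm clear between them for the lid's tongue. A third post at y 84 and the track beam from the guide to it are 118 high.
- lid: Loose round wooden lid, about 0.16 kg: disc 144 across, 6 thick, on four thin feet 15 mm long (66 mm out on its x and y axes). Origin: centre, at the feet's ends; disc underside z 15, top z 21. Tongue 18 wide on its -x side reaches x -103. Goes on with its x axis as the caddy's. Origin 116 mm above the worktop when the pin stands on the insert beside the hole, 102 when fully home.
- lid_pin (a point): Lower end of the steel pin under the lid's centre (lid z 1 mm): vertical, 12 mm diameter, 14 long, chamfered foot. Enters the hole in the black insert.
- lid_tongue (a point): Point on the lid's tongue, 92 mm out from the lid's axis, at half its thickness; comes to lie under the bolt axis, near the keeper point in plan.
- lid_handle (a point): Grip point of the lid's upright wooden fin handle, at lid z 44 mm on the lid's axis. Fin 50 mm long (lid x), 12 thick (lid y), 34 high (lid z 21 to 55).
- bolt (a joint): Slide of the steel bolt, m: 0 drawn back (gap between posts free), 0.046 fully shot (end in the keeper post). Grows along the caddy's -y. Stays where left, about 1.5 N friction. Starts partly or fully shot; while across the gap it keeps the lid from going down. Rod 10 mm thick, axis 131 mm above the worktop; passes 3 mm over the tongue of a lid fully home, but is blocked by one not home.
- bolt_knob (a point): Upright steel knob of the bolt: 12 mm thick (caddy's x), 16 long (caddy's y), from 129 to 156 mm above the worktop; this point is 148 mm up, 8 mm under its top. Caddy frame: x -92, y 90 minus the slide in mm.
- spice_1: Spice jar with red cap, 45 mm across, 106 mm high; the cap (45 mm across) takes up the top 21 mm. Loose, upright; origin at the centre of its underside, z up. May be absent.
- spice_2: Spice jar with red cap, 45 mm across, 106 mm high; the cap (45 mm across) takes up the top 21 mm. Loose, upright; origin at the centre of its underside, z up. May be absent.
- spice_3: Spice jar with red cap, 45 mm across, 106 mm high; the cap (45 mm across) takes up the top 21 mm. Loose, upright; origin at the centre of its underside, z up. May be absent.
- sugar_sprinkler: Shaker jar with dark cap, 40 mm across, 105 mm high; the cap (40 mm across) takes up the top 21 mm. Loose, upright; origin at the centre of its underside, z up. May be absent.
- mug_b: Striped mug at the back, 80 mm across, 93 mm high, a bystander. Origin at the centre of its underside.
- tomato_tin: Food tin at the back, 75 mm across, 58 mm high, a bystander. Origin at the centre of its underside.

How it is judged (in metres and radians):
On the way, in this order (a step that is already met when the one before it is completed fails the run):
1. all jars that are present stand upright in the caddy's pockets (x of spice_1 in the frame of caddy between -0.075 and 0.075 m and y of spice_1 in the frame of caddy between -0.075 and 0.075 m and z of spice_1 in the frame of caddy between -0.003 and 0.016 m and angle between each of spice_1, spice_2, spice_3, sugar_sprinkler's own z axis and vertical below 0.2 rad and x of spice_2 in the frame of caddy between -0.075 and 0.075 m and y of spice_2 in the frame of caddy between -0.075 and 0.075 m and z of spice_2 in the frame of caddy between -0.003 and 0.016 m and x of spice_3 in the frame of caddy between -0.075 and 0.075 m and y of spice_3 in the frame of caddy between -0.075 and 0.075 m and z of spice_3 in the frame of caddy between -0.003 and 0.016 m and x of sugar_sprinkler in the frame of caddy between -0.075 and 0.075 m and y of sugar_sprinkler in the frame of caddy between -0.075 and 0.075 m and z of sugar_sprinkler in the frame of caddy between -0.003 and 0.016 m), for 0.2 s.
2. the lid is fully home on the caddy, its pin down in the hole, the bolt still drawn back (z of lid in the frame of caddy between 0.098 and 0.105 m and horizontal distance between lid and caddy below 0.012 m and angle between lid's own z axis and vertical below 0.06 rad and horizontal distance between lid_tongue and keeper below 0.025 m and value of joint bolt below 0.015 m), for 0.2 s.
3. the bolt is shot across the tongue into its keeper (z of lid in the frame of caddy between 0.098 and 0.105 m and horizontal distance between lid and caddy below 0.012 m and angle between lid's own z axis and vertical below 0.06 rad and horizontal distance between lid_tongue and keeper below 0.025 m and value of joint bolt above 0.041 m), for 0.2 s.
At the end, for the whole second after the job is handed in: Every jar present stands on the caddy floor (within 75 mm of its centre in x and y, tilt < 0.2 rad); lid home (origin 98-105 mm above the caddy's, within 12 mm of its centre, tilt < 0.06 rad, tongue point within 25 mm of keeper in plan); bolt shot at least 41 mm; all at rest (all of step 1 and all of step 3 and linear speed of each of lid, spice_1, spice_2, spice_3, sugar_sprinkler below 0.02 m/s); the robot touches nothing.
It fails at once if the mug is pushed more than 3 cm or knocked over (distance of mug_b from where it was at the start of the episode above 0.03 m or angle between mug_b's own z axis and vertical above 0.4 rad).
It fails at once if the tin is pushed more than 3 cm or knocked over (distance of tomato_tin from where it was at the start of the episode above 0.03 m or angle between tomato_tin's own z axis and vertical above 0.4 rad).
Of spice_1, spice_2, spice_3, sugar_sprinkler only 3 to 4 are there at a start; the rules pass over those that are not, and their reading is None.
At some moment in a run one of lid may be knocked a few centimetres aside while the robot is not near it.
It also fails if it takes over 192 s, if anything falls off the work surface, if the arm or the gripper's body presses on something with over 40 N, if the wrist force passes 120 N, or if a joint passes its speed limit or range.

## Robot

A 6-joint arm with a two-finger parallel gripper is mounted at the origin on a cart in front of the work surface, level with it; the furniture and walls round the work are solid. World frame = base frame: x ahead of the robot, y to its left, z up, the work surface at z = 0. Lengths are in m, angles in degrees, forces in N, time in s.
With the tool pointing down it reaches from about 0.3 to 0.95 m from the base axis. Payload 3.1 kg.
Tool frame: the origin (TCP) lies at the very end of the fingers, on their centre line; the grasp point (between the pads) lies 19 mm behind it (r.hold_point_z is the distance from the TCP to the grasp point, in m); z points along the fingers, y is the line along which they close (so a half turn about z gives the same grasp; the last joint's range is limited). The gripper opens to 85 mm and grips with 20 to 120 N. Pads are 22 mm wide; open, the fingers measure 114 mm over their backs; the gripper's body (76 mm by 85 mm) begins 54 mm behind the grasp point. The pads swing forward as they close: fully open they stand 13 mm farther back than shut.
Start: joints at [61.324, 17.653, 93.61, -0, 68.738, -3.994], TCP at [0.261, 0.568, 0.231] pointing down, gripper open.
Joint ranges: [-175.34, 175.34], [-45.06, 112.39], [2.9, 150.54], [-68.45, 248.45], [3.09, 151.38], [-168.51, 168.51]. Speed limits (degrees/s): [159.86, 159.86, 180, 180, 180, 180].

## Interface

Orientations are given as [roll, pitch, yaw] about the fixed x, y, z axes, in that order (R = Rz(yaw) Ry(pitch) Rx(roll)).
In Python, from rig import monitor, viewer, job, regions_of, r gives the robot as it stands. The module is installed in compiled form; this text tells all that it offers.
- The arm moves only by the shell command python3 -m handwheel 'ROWS' [FORCE]. ROWS is JSON, a list of rows, each an object of numbers: "dx", "dy", "dz": the shift along the tool's x, y, z in cm; "wx", "wy", "wz": the turn, a rotation vector about the tool's x, y, z in degrees; "jaw": the finger opening in cm, from 0 to 8.54. A call has 1 to 8 rows; each row is the pose to reach, as a shift and turn from the pose commanded when the call began, along the tool's axes at that moment; what a row does not reach only later rows make up. A row lasts 1/10 s, in which the tool goes at most 50 mm and 8.59 degrees, less where a joint would pass 70% of its speed; a pose out of reach is approached as far as the arm can. A call with a gripper value outside its range is refused whole. The fingers move at their own pace and stop on an object; FORCE is the grip in N (left out, the last holds). Time passes only in rows, so rows that repeat a pose let the fingers close. It gives the time, the measured TCP pose, the force and the opening at its end, in the units of the state.
- monitor.observe(): the state, without advancing time (a new reading comes with each control period).
- viewer.capture(name): name is "scene" or "top"; returns a dict with "color" (384x512x3 uint8, blue, green, red), "camera_matrix" (3x3 intrinsics, pixels), "D" ([k1, k2, p1, p2, k3] as OpenCV has them; the pictures are not rectified), "cam_to_world" (4x4, takes a point from camera to world coordinates). Camera axes: x right, y up, looking along -z (the intrinsics and any distortion apply to the point x, -y, -z); pixel columns grow to the right and rows downward; lengths in m; the calibration is good to about 2 mm. A picture is of the moment at which its call begins. There is no depth.
- job.finish_job(): hands the job in, once; it reports no verdict.
Trained networks look in a picture, given as the dict that the camera call returned (one of the last four; its "shot" number tells which), for a name from the list of things; names that differ only in an ending like _2 or _b are one class to them, and where a whole thing is asked for, a point or a joint stands for the part that bears it (a point fixed in the world has none). Each returns a list of dicts, best first, with "p" (0 to 1); they miss things now and then, are a little off and sometimes report something else, mostly with a low value. They report only what shows in the picture. A call takes as long as a camera call.
- regions_of(picture, label): "mask" (384x512 bool, what is visible of it) and "box" ([left, top, width, height] in pixels, round what is visible of it).
The state is a dict: "clock": time; "qpos": joint angles; "qvel": joint speeds; "effort": joint torques, N m; "tool_pos": TCP position; "ee_rot": TCP orientation; "ft_force": force on the tool from outside, world axes, zero at the start; "torque": the same for the moment, N m; "finger_gap": opening from 0.0 (shut) to 1.0 (fully open).
Only numpy, scipy, OpenCV 4.12 (cv2) and the standard library are available. Lean on these libraries where they do the work, as an engineer would, in place of code of your own. Each camera call takes 0.05 s, during which the arm holds its last target. There are 200 camera calls.

## Working session

There is one attempt and no reset: what is moved stays moved. The work goes in short steps, Python scripts to look and compute and a shell command to move; the robot and the scene stay as the last step left them, time stands still between calls to the robot, and variables do not carry over. Pictures are saved under pics/ and viewed, on a budget of 14 in all, crops included, one or two more only if the job needs it, and the job is handed in when it is done.

```bash
mkdir -p pics; cat > h.py <<'E'
import numpy as np, cv2
from rig import monitor, viewer, job, regions_of, r
def pix(P, uv, z):
    uv=np.array(uv,float).reshape(-1,1,2)
    n=cv2.undistortPoints(uv,np.array(P["camera_matrix"],float),np.array(P["D"],float)).reshape(-1,2)
    T=np.array(P["cam_to_world"]); d=np.c_[n[:,0],-n[:,1],-np.ones(len(n))]@T[:3,:3].T; o=T[:3,3]
    z=np.broadcast_to(z,len(n)); return o+d*((z-o[2])/d[:,2])[:,None]
def proj(P,X):
    T=np.array(P["cam_to_world"]); c=(np.atleast_2d(X)-T[:3,3])@T[:3,:3]
    c=c*[1,-1,-1]
    return cv2.projectPoints(c.reshape(-1,1,3),np.zeros(3),np.zeros(3),np.array(P["camera_matrix"],float),np.array(P["D"],float))[0].reshape(-1,2)
def save(P,name,s=1.5,box=None):
    im=P["color"]
    if box: x,y,w,h=box; im=im[y:y+h,x:x+w]
    cv2.imwrite("pics/"+name,cv2.resize(im,None,fx=s,fy=s,interpolation=cv2.INTER_CUBIC))
E
python3 - <<'E'
from h import *
print(monitor.observe(), r.hold_point_z)
for n in("scene","top"):
    P=viewer.capture(n); save(P,n+"0.png",1.5); print(n,np.round(P["cam_to_world"],3).tolist(),np.round(P["camera_matrix"],1).tolist(),P["D"])
    for l in("caddy","lid","bolt_knob","spice_1","sugar_sprinkler","mug_b","tomato_tin"):
        for d in regions_of(P,l): 
            ys,xs=np.nonzero(d["mask"]); print(l,round(d["p"],2),d["box"],round(xs.mean(),1),round(ys.mean(),1))
E
```

```text
{'clock': 0.0, 'qpos': array([ 6.13254343e+01,  1.77052451e+01,  9.36908791e+01, -3.69558303e-03,
        6.87367402e+01, -3.99379920e+00]), 'qvel': array([ 0.00078692, -0.0259427 , -0.07485162,  0.0106273 ,  0.10837421,
        0.06847028]), 'effort': array([-5.49649139e-04, -4.15235317e+01, -2.76672614e+01,  1.99735780e-05,
        9.92851885e-03,  1.02550408e-05]), 'tool_pos': array([0.2606208 , 0.56715229, 0.23002773]), 'ee_rot': array([-1.79867219e+02, -5.82127278e-03,  1.55320571e+02]), 'ft_force': array([-0.1266651 , -0.37064814, -0.11333327]), 'torque': array([0.03157681, 0.07447389, 0.06899688]), 'finger_gap': 1.0001755150473208} 0.0187
scene [[0.499, 0.581, -0.643, -0.112], [-0.866, 0.346, -0.36, -0.372], [0.013, 0.737, 0.676, 0.865], [0.0, 0.0, 0.0, 1.0]] [[491.8, 0.0, 252.3], [0.0, 491.8, 188.8], [0.0, 0.0, 1.0]] [-0.1398722  0.         0.         0.         0.       ]
caddy 0.77 [172.9, 153.2, 95.0, 77.1] 221.2 195.5
lid 0.92 [265.9, 217.0, 61.8, 58.7] 296.1 240.8
lid 0.55 [314.3, 168.1, 35.3, 38.5] 331.4 187.6
bolt_knob 0.75 [182.1, 168.2, 31.1, 22.5] 195.4 180.9
bolt_k
[... 312 characters left out ...]
 [[0.006, 0.991, -0.131, 0.486], [-1.0, 0.006, -0.006, 0.017], [-0.005, 0.131, 0.991, 0.968], [0.0, 0.0, 0.0, 1.0]] [[376.1, 0.0, 257.4], [0.0, 376.1, 192.0], [0.0, 0.0, 1.0]] [-0.10346695  0.          0.          0.          0.        ]
caddy 0.6 [179.0, 148.3, 77.6, 79.1] 218.3 185.0
lid 0.81 [280.1, 168.0, 53.9, 72.4] 304.4 199.4
bolt_knob 0.58 [193.5, 212.8, 32.8, 8.4] 209.4 217.0
spice_1 0.74 [279.0, 254.8, 23.9, 21.2] 291.2 263.9
spice_1 0.71 [168.6, 254.1, 25.4, 26.2] 181.7 266.7
mug_b 0.85 [239.6, 92.3, 33.4, 48.6] 256.8 113.7
mug_b 0.48 [279.5, 171.3, 52.3, 67.2] 304.0 199.3
tomato_tin 0.71 [291.4, 108.8, 30.8, 33.5] 305.0 124.6
tomato_tin 0.61 [280.8, 255.3, 21.5, 18.3] 291.1 263.4
```

View pics/scene0.png

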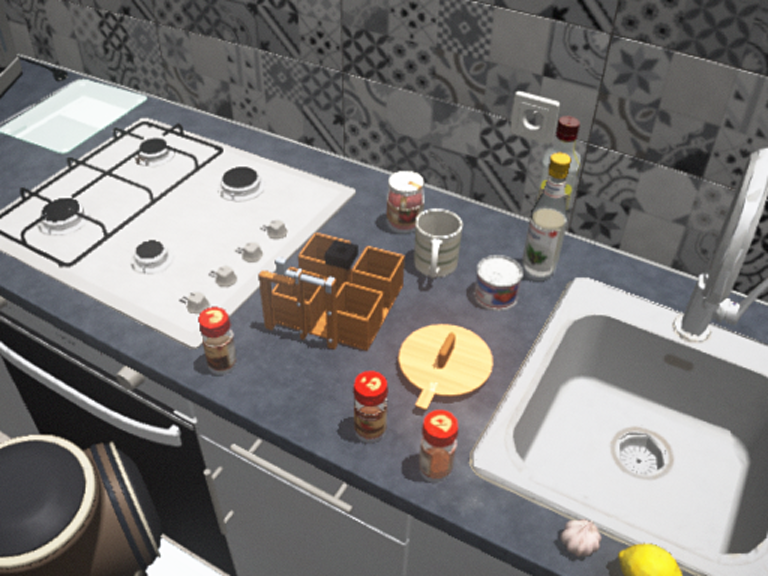

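View pics/top0.png

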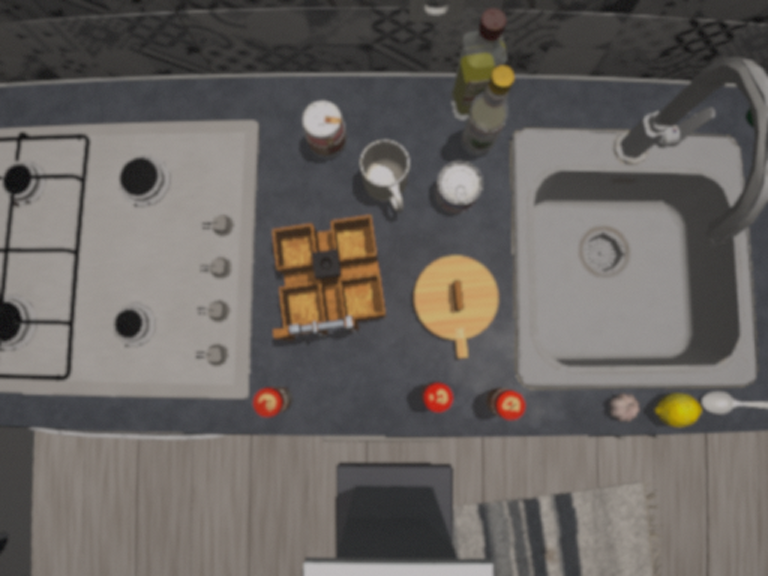

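The pictures show three red-capped jars (top view, native px about (178,267), (292,265), (340,270)), no dark-capped shaker, the caddy near (217,180) with the bolt shot, and the lid near (304,198) with its tongue pointing towards the robot. Next I'll measure them.

```bash
python3 - <<'E'
from h import *
for n in("top","scene"):
    P=viewer.capture(n); im=P["color"]; hsv=cv2.cvtColor(im,cv2.COLOR_BGR2HSV)
    H,S,V=[hsv[...,i].astype(int) for i in range(3)]
    red=(((H<6)|(H>172))&(S>180)&(V>90)).astype(np.uint8)
    k,_,st,c=cv2.connectedComponentsWithStats(red)
    for i in range(1,k):
        if st[i,4]>60:
            # full blob hull centre
            m=(_==i).astype(np.uint8); cn=np.vstack(cv2.findContours(m,0,1)[0]); h=cv2.convexHull(cn); M=cv2.moments(h)
            uv=[M['m10']/M['m00'],M['m01']/M['m00']]
            print(n,'cap',st[i],np.round(uv,1),np.round(pix(P,[uv],.0955),4))
    lid=((H>10)&(H<24)&(S>90)&(V>140)).astype(np.uint8)
    if n=="top":
        k,l,st,c=cv2.connectedComponentsWithStats(lid)
        for i in range(1,k):
            if st[i,4]>800:
                m=(l==i).astype(np.uint8); m=cv2.morphologyEx(m,cv2.MORPH_CLOSE,np.ones((15,15)))
                o=cv2.morphologyEx(m,cv2.MORPH_OPEN,cv2.getStructuringElement(2,(25,25)))
                cn=max(cv2.findContours(o,0,1)[0],key=len); e=cv2.fitEllipse(cn); print('lid',st[i],e,pix(P,[e[0]],.018))
                t=cv2.morphologyEx(m&(1-cv2.dilate(o,np.ones((3,3)))),cv2.MORPH_OPEN,np.ones((3,3))); ys,xs=np.nonzero(t); print('tongue',len(xs),pix(P,[[xs.mean(),ys.mean()]],.018))
        save(P,"topcrop.png",4.5,(170,140,175,130))
    else: save(P,"sccrop.png",5,(165,145,150,120))
E
```

```text
top cap [283 256  18  18 184] [291.4 264.5] [[ 0.4337 -0.0576  0.0955]]
top cap [170 259  18  18 136] [178.4 267.7] [[0.4241 0.2023 0.0955]]
top cap [331 261  19  18 143] [339.6 269.5] [[ 0.4223 -0.1685  0.0955]]
lid [ 276  170   56   69 2454] ((303.6796875, 197.95066833496094), (54.72800064086914, 55.74073791503906), 142.62921142578125) [[ 0.59650111 -0.09593516  0.018     ]]
tongue 80 [[ 0.50911731 -0.10588345  0.018     ]]
scene cap [133 206  19  13 100] [141.7 211.8] [[0.4295 0.21   0.0955]]
scene cap [236 248  22  22 291] [246.6 258.3] [[ 0.4349 -0.0556  0.0955]]
scene cap [282 274  23  20 204] [293.6 283.2] [[ 0.4273 -0.1649  0.0955]]
```

View pics/topcrop.png

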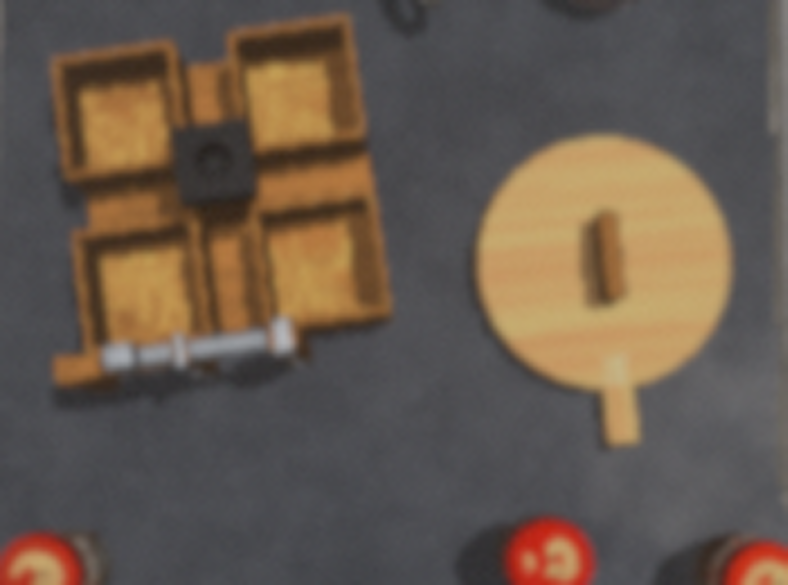

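View pics/sccrop.png

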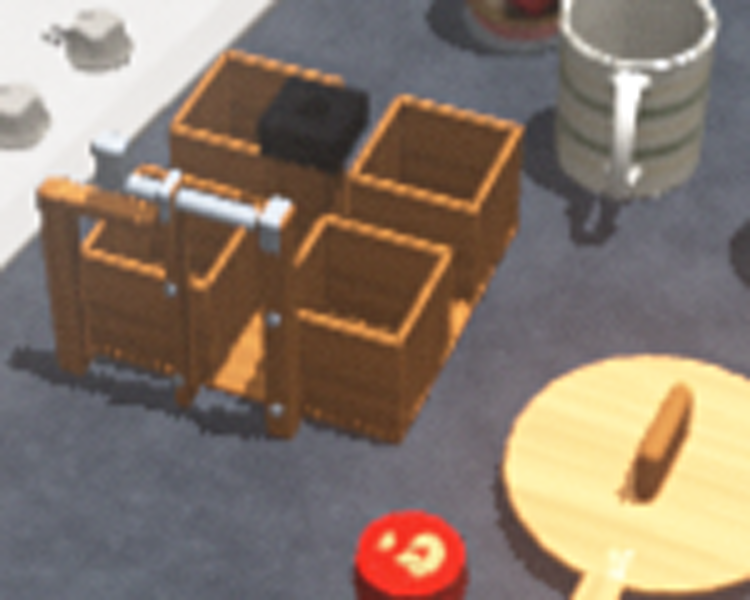

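The pin hole shows in the top crop at (212,157). The insert's corners and the rim corners are clear enough to fit the caddy pose from both cameras.

```bash
python3 - <<'E'
from h import *
from scipy.optimize import least_squares
T=viewer.capture("top"); S=viewer.capture("scene")
f=lambda p,s,o:(np.array(p,float)+.5)/s-.5+np.array(o)
tp=f([(52,57),(352,15),(392,318)],4.5,(170,140)); sp=f([(228,52),(525,127),(400,343),(85,250)],5,(165,145))
C=np.array([[.0825,.0825,.069],[.0825,-.0825,.069],[-.0825,-.0825,.069],[-.0825,.0825,.069]])
def W(q,X):
    c,s=np.cos(q[2]),np.sin(q[2]); return np.asarray(X)@np.array([[c,-s,0],[s,c,0],[0,0,1]]).T+[q[0],q[1],0]
for nm,w in(("both",(1,1)),("top",(1,0)),("scene",(0,1))):
    s=least_squares(lambda q:np.r_[w[0]*(proj(T,W(q,C[:3]))-tp).ravel(),w[1]*(proj(S,W(q,C))-sp).ravel()],[.63,.1,.13])
    print(nm,np.round(s.x[:2],4),np.degrees(s.x[2]),np.round(s.fun,1))
    if nm=="both": q=s.x; np.save("q.npy",q)
inv=lambda X:(np.asarray(X)-[q[0],q[1],0])@W([0,0,q[2]],np.eye(3)).T.T if 0 else W([0,0,-q[2]],np.asarray(X)-[q[0],q[1],0])
print("hole top",inv(pix(T,f([(212,157)],4.5,(170,140)),.117)),pix(T,f([(212,157)],4.5,(170,140)),.117))
print("insert top",inv(pix(T,f([(175,135),(247,122),(255,192),(182,205)],4.5,(170,140)),.117)).round(4).tolist())
print("hole scene",inv(pix(S,f([(315,103)],5,(165,145)),.117)))
print("knob",inv(pix(T,f([(118,354)],4.5,(170,140)),.156)),inv(pix(S,f([(108,140)],5,(165,145)),.156)))
for P,n in((T,"top"),(S,"scene")):
    hsv=cv2.cvtColor(P["color"],cv2.COLOR_BGR2HSV).astype(int); H,s_,V=hsv[...,0],hsv[...,1],hsv[...,2]
    red=(((H<5)|(H>170))&(s_>140)&(V>45)).astype(np.uint8); k,l,st,c=cv2.connectedComponentsWithStats(red)
    for i in range(1,k):
        if st[i,4]>90 :
            h=cv2.convexHull(np.vstack(cv2.findContours((l==i).astype(np.uint8),0,1)[0])); M=cv2.moments(h); uv=[[M['m10']/M['m00'],M['m01']/M['m00']]]
            print(n,st[i],pix(P,uv,.0955).round(4))
E
```

```text
both [0.6325 0.1169] 8.150237040146033 [-0.1 -0.2 -0.4  0.  -0.2 -1.   0.2 -0.3  0.6  0.6  0.4  1.  -1.2  0.4]
top [0.6316 0.1164] 7.962415600844932 [ 0.2  0.  -0.1  0.5 -0.1 -0.5  0.  -0.   0.   0.   0.   0.  -0.   0. ]
scene [0.634  0.1179] 8.507477149799481 [-0.  -0.  -0.  -0.  -0.  -0.  -0.  -0.7  0.4 -0.   0.6  0.3 -1.   0.1]
hole top [[ 0.00532561 -0.00239858  0.117     ]] [[0.63810357 0.11526811 0.117     ]]
insert top [[0.0193, 0.0151, 0.117], [0.0209, -0.0224, 0.117], [-0.0157, -0.022, 0.117], [-0.0172, 0.0158, 0.117]]
hole scene [[ 0.00848724 -0.00015711  0.117     ]]
knob [[-0.09152938  0.05081736  0.156     ]] [[-0.09252872  0.05430442  0.156     ]]
top [282 255  20  20 206] [[ 0.4338 -0.0576  0.0955]]
top [169 258  20  20 157] [[0.4239 0.2025 0.0955]]
top [330 260  20  20 160] [[ 0.422  -0.1686  0.0955]]
scene [133 206  20  19 185] [[0.4238 0.2039 0.0955]]
scene [236 247  22  24 346] [[ 0.4342 -0.0557  0.0955]]
scene [282 273  23  25 324] [[ 0.423  -0.1659  0.0955]]
```

```bash
cat >> h.py <<'E'
from scipy.spatial.transform import Rotation as Ro
def R0(e): return Ro.from_euler("xyz",e,degrees=True)
def cad(x,y,q=(.632,.1167,8.0)):
    a=np.radians(q[2]); return q[0]+x*np.cos(a)-y*np.sin(a), q[1]+x*np.sin(a)+y*np.cos(a)
def plan(*tg):
    """targets (x,y,z,yaw): shift cm / turn deg from the present pose"""
    o=monitor.observe(); A=R0(o["ee_rot"]); p=o["tool_pos"]
    print("at",p.round(4),o["ee_rot"].round(2),"F",o["ft_force"].round(1),"gap",round(o["finger_gap"],3),"t",round(o["clock"],1))
    for t in tg:
        d=A.inv().apply(np.array(t[:3])-p)*100; w=(A.inv()*R0([180,0,t[3]])).as_rotvec(degrees=True)
        print(np.round(t,3),"d",d.round(2),"w",w.round(2))
E
python3 - <<'E'
from h import *
plan((.424,.203,.17,188))
for c in((.0485,.0485),(.0485,-.0485),(-.0485,-.0485)): print(np.round(cad(*c),4))
E
```

```text
at [0.261  0.5679 0.2313] [-180.      0.    155.32] F [-0.7 -0.3 -0.4] gap 0.999 t 1.0
[4.24e-01 2.03e-01 1.70e-01 1.88e+02] d [-30.04 -26.35   6.13] w [ -0.    -0.   -32.68]
[0.6733 0.1715]
[0.6868 0.0754]
[0.5907 0.0619]
```

```bash
python3 -m handwheel '[{"dx":-30.04,"dy":-26.35,"dz":6.13,"wz":-32.68},{"dx":-30.04,"dy":-26.35,"dz":6.13,"wz":-32.68},{"dx":-30.04,"dy":-26.35,"dz":6.13,"wz":-32.68},{"dx":-30.04,"dy":-26.35,"dz":6.13,"wz":-32.68},{"dx":-30.04,"dy":-26.35,"dz":6.13,"wz":-32.68},{"dx":-30.04,"dy":-26.35,"dz":6.13,"wz":-32.68},{"dx":-30.04,"dy":-26.35,"dz":6.13,"wz":-32.68},{"dx":-30.04,"dy":-26.35,"dz":6.13,"wz":-32.68}]'
python3 -m handwheel '[{"dz":0},{"dz":0},{"dz":0}]'
python3 -c "
from h import *
plan((.424,.203,.076,188))"
```

```text
at [0.261  0.5679 0.2313] [-180.      0.    155.32] F [-0.7 -0.3 -0.4] gap 0.999 t 1.0
[4.24e-01 2.03e-01 7.60e-02 1.88e+02] d [-30.04 -26.35  15.53] w [ -0.    -0.   -32.68]schema error: expected keys dx, dy, dz, wx, wy, wz, jaw
schema error: expected keys dx, dy, dz, wx, wy, wz, jaw
```

```bash
python3 -m handwheel '[{"dx":-8,"dy":-7,"dz":1,"wx":0,"wy":0,"wz":-8,"jaw":8.5},{"dx":-30.04,"dy":-26.35,"dz":6.13,"wx":0,"wy":0,"wz":-32.68,"jaw":8.5},{"dx":-30.04,"dy":-26.35,"dz":6.13,"wx":0,"wy":0,"wz":-32.68,"jaw":8.5},{"dx":-30.04,"dy":-26.35,"dz":6.13,"wx":0,"wy":0,"wz":-32.68,"jaw":8.5},{"dx":-30.04,"dy":-26.35,"dz":6.13,"wx":0,"wy":0,"wz":-32.68,"jaw":8.5},{"dx":-30.04,"dy":-26.35,"dz":6.13,"wx":0,"wy":0,"wz":-32.68,"jaw":8.5},{"dx":-30.04,"dy":-26.35,"dz":6.13,"wx":0,"wy":0,"wz":-32.68,"jaw":8.5},{"dx":-30.04,"dy":-26.35,"dz":6.13,"wx":0,"wy":0,"wz":-32.68,"jaw":8.5}]'
python3 -c "
from h import *
plan((.424,.203,.076,188))"
```

```text
clock: 1.8
tool_pos: [0.4212, 0.209, 0.1715]
ee_rot: [180.0, 0.1, -172.0]
ft_force: [0.8, -0.1, -0.2]
finger_gap: 0.998
at [0.4212 0.209  0.1715] [ 1.7998e+02  8.0000e-02 -1.7198e+02] F [ 0.8 -0.1 -0.2] gap 0.998 t 1.8
[4.24e-01 2.03e-01 7.60e-02 1.88e+02] d [-0.18 -0.63  9.55] w [0.02 0.08 0.02]
```

```bash
python3 -m handwheel '[{"dx":0,"dy":0,"dz":3,"wx":0,"wy":0,"wz":0,"jaw":8.5},{"dx":0,"dy":0,"dz":6,"wx":0,"wy":0,"wz":0,"jaw":8.5},{"dx":0,"dy":0,"dz":8.5,"wx":0,"wy":0,"wz":0,"jaw":8.5},{"dx":0,"dy":0,"dz":9.4,"wx":0,"wy":0,"wz":0,"jaw":8.5},{"dx":0,"dy":0,"dz":9.4,"wx":0,"wy":0,"wz":0,"jaw":8.5},{"dx":0,"dy":0,"dz":9.4,"wx":0,"wy":0,"wz":0,"jaw":3.5},{"dx":0,"dy":0,"dz":9.4,"wx":0,"wy":0,"wz":0,"jaw":3.5},{"dx":0,"dy":0,"dz":9.4,"wx":0,"wy":0,"wz":0,"jaw":3.5}]' 40
python3 -m handwheel '[{"dx":0,"dy":0,"dz":0,"wx":0,"wy":0,"wz":0,"jaw":3.5},{"dx":0,"dy":0,"dz":0,"wx":0,"wy":0,"wz":0,"jaw":3.5},{"dx":0,"dy":0,"dz":0,"wx":0,"wy":0,"wz":0,"jaw":3.5}]'
python3 -c "
from h import *
x,y=cad(.0485,.0485)
plan((x,y,.25,188),(x,y,.083,188))"
```

```text
clock: 2.6
tool_pos: [0.4218, 0.2112, 0.0788]
ee_rot: [180.0, 0.2, -172.0]
ft_force: [-1.2, -6.5, 9.9]
finger_gap: 0.509
clock: 2.9
tool_pos: [0.4221, 0.211, 0.0789]
ee_rot: [180.0, 0.2, -172.0]
ft_force: [-0.3, -2.0, 5.8]
finger_gap: 0.515
at [0.4221 0.211  0.0789] [ 179.99    0.19 -171.97] F [-0.3 -2.   5.8] gap 0.515 t 2.9
[6.73e-01 1.71e-01 2.50e-01 1.88e+02] d [-24.38  -7.42 -17.03] w [0.01 0.19 0.03]
[6.73e-01 1.71e-01 8.30e-02 1.88e+02] d [-24.32  -7.43  -0.33] w [0.01 0.19 0.03]
```

```bash
python3 -m handwheel '[{"dx":0,"dy":0,"dz":-3,"wx":0,"wy":0,"wz":0,"jaw":3.5},{"dx":0,"dy":0,"dz":-7,"wx":0,"wy":0,"wz":0,"jaw":3.5},{"dx":0,"dy":0,"dz":-11,"wx":0,"wy":0,"wz":0,"jaw":3.5},{"dx":0,"dy":0,"dz":-15,"wx":0,"wy":0,"wz":0,"jaw":3.5},{"dx":-3,"dy":-1,"dz":-17,"wx":0,"wy":0,"wz":0,"jaw":3.5},{"dx":-7,"dy":-2.1,"dz":-17,"wx":0,"wy":0,"wz":0,"jaw":3.5},{"dx":-11,"dy":-3.4,"dz":-17,"wx":0,"wy":0,"wz":0,"jaw":3.5},{"dx":-15,"dy":-4.6,"dz":-17,"wx":0,"wy":0,"wz":0,"jaw":3.5}]'
python3 -m handwheel '[{"dx":-4,"dy":-1.3,"dz":0,"wx":0,"wy":0,"wz":0,"jaw":3.5},{"dx":-7,"dy":-2.2,"dz":0,"wx":0,"wy":0,"wz":0,"jaw":3.5},{"dx":-8.8,"dy":-2.7,"dz":0,"wx":0,"wy":0,"wz":0,"jaw":3.5},{"dx":-9.3,"dy":-2.8,"dz":0,"wx":0,"wy":0,"wz":0,"jaw":3.5},{"dx":-9.3,"dy":-2.8,"dz":0,"wx":0,"wy":0,"wz":0,"jaw":3.5},{"dx":-9.3,"dy":-2.8,"dz":0,"wx":0,"wy":0,"wz":0,"jaw":3.5},{"dx":-9.3,"dy":-2.8,"dz":0,"wx":0,"wy":0,"wz":0,"jaw":3.5}]'
python3 -c "
from h import *
x,y=cad(.0485,.0485)
plan((x,y,.085,188))"
```

```text
clock: 3.7
tool_pos: [0.5766, 0.1859, 0.2477]
ee_rot: [180.0, 0.0, -172.0]
ft_force: [0.4, -0.2, -0.4]
finger_gap: 0.509
clock: 4.4
tool_pos: [0.6702, 0.1716, 0.2474]
ee_rot: [180.0, -0.1, -172.0]
ft_force: [-0.3, 0.1, -0.7]
finger_gap: 0.512
at [0.6702 0.1716 0.2474] [ 1.7999e+02 -5.0000e-02 -1.7196e+02] F [-0.3  0.1 -0.7] gap 0.512 t 4.4
[6.73e-01 1.71e-01 8.50e-02 1.88e+02] d [-0.31 -0.06 16.24] w [ 0.01 -0.05  0.04]
```

```bash
python3 -m handwheel '[{"dx":-0.3,"dy":0,"dz":4,"wx":0,"wy":0,"wz":0,"jaw":3.5},{"dx":-0.3,"dy":0,"dz":8,"wx":0,"wy":0,"wz":0,"jaw":3.5},{"dx":-0.3,"dy":0,"dz":11,"wx":0,"wy":0,"wz":0,"jaw":3.5},{"dx":-0.3,"dy":0,"dz":13,"wx":0,"wy":0,"wz":0,"jaw":3.5},{"dx":-0.3,"dy":0,"dz":14.5,"wx":0,"wy":0,"wz":0,"jaw":3.5},{"dx":-0.3,"dy":0,"dz":15.5,"wx":0,"wy":0,"wz":0,"jaw":3.5},{"dx":-0.3,"dy":0,"dz":16.1,"wx":0,"wy":0,"wz":0,"jaw":3.5},{"dx":-0.3,"dy":0,"dz":16.1,"wx":0,"wy":0,"wz":0,"jaw":3.5}]'
python3 -m handwheel '[{"dx":0,"dy":0,"dz":0,"wx":0,"wy":0,"wz":0,"jaw":6.8},{"dx":0,"dy":0,"dz":0,"wx":0,"wy":0,"wz":0,"jaw":6.8},{"dx":0,"dy":0,"dz":0,"wx":0,"wy":0,"wz":0,"jaw":6.8},{"dx":0,"dy":0,"dz":-3,"wx":0,"wy":0,"wz":0,"jaw":6.8},{"dx":0,"dy":0,"dz":-6,"wx":0,"wy":0,"wz":0,"jaw":8.5},{"dx":0,"dy":0,"dz":-10,"wx":0,"wy":0,"wz":0,"jaw":8.5},{"dx":0,"dy":0,"dz":-12,"wx":0,"wy":0,"wz":0,"jaw":8.5},{"dx":0,"dy":0,"dz":-12,"wx":0,"wy":0,"wz":0,"jaw":8.5}]'
python3 -c "
from h import *
plan((.434,-.057,.21,188),(.434,-.057,.076,188))"
```

```text
clock: 5.2
tool_pos: [0.6742, 0.1724, 0.0862]
ee_rot: [179.9, -0.0, -172.0]
ft_force: [-1.1, 2.6, -1.9]
finger_gap: 0.514
clock: 6.0
tool_pos: [0.678, 0.1718, 0.2125]
ee_rot: [-180.0, 0.6, -172.0]
ft_force: [1.3, 0.0, 0.1]
finger_gap: 0.995
at [0.678  0.1718 0.2125] [-180.      0.61 -172.01] F [1.3 0.  0.1] gap 0.995 t 6.0
[ 4.34e-01 -5.70e-02  2.10e-01  1.88e+02] d [ 27.34 -19.27  -0.04] w [-0.    0.61 -0.01]
[ 4.34e-01 -5.70e-02  7.60e-02  1.88e+02] d [ 27.49 -19.27  13.36] w [-0.    0.61 -0.01]
```

```bash
python3 -m handwheel '[{"dx":3,"dy":-2.1,"dz":0,"wx":0,"wy":0,"wz":0,"jaw":8.5},{"dx":7,"dy":-5,"dz":0,"wx":0,"wy":0,"wz":0,"jaw":8.5},{"dx":11,"dy":-7.9,"dz":0,"wx":0,"wy":0,"wz":0,"jaw":8.5},{"dx":15,"dy":-10.7,"dz":0,"wx":0,"wy":0,"wz":0,"jaw":8.5},{"dx":19,"dy":-13.6,"dz":0,"wx":0,"wy":0,"wz":0,"jaw":8.5},{"dx":23,"dy":-16.4,"dz":0,"wx":0,"wy":0,"wz":0,"jaw":8.5},{"dx":26,"dy":-18.6,"dz":0,"wx":0,"wy":0,"wz":0,"jaw":8.5},{"dx":26.8,"dy":-19.2,"dz":0,"wx":0,"wy":0,"wz":0,"jaw":8.5}]'
python3 -m handwheel '[{"dx":0,"dy":0,"dz":1,"wx":0,"wy":0,"wz":0,"jaw":8.5},{"dx":0,"dy":0,"dz":1,"wx":0,"wy":0,"wz":0,"jaw":8.5},{"dx":0,"dy":0,"dz":1,"wx":0,"wy":0,"wz":0,"jaw":8.5}]'
python3 - <<'E'
from h import *
plan((.434,-.057,.077,188))
P=viewer.capture("scene"); save(P,"s1.png",1.5)
E
```

```text
clock: 6.8
tool_pos: [0.4318, -0.0574, 0.2046]
ee_rot: [180.0, -0.2, -172.2]
ft_force: [-0.3, 1.4, -0.3]
finger_gap: 0.993
clock: 7.1
tool_pos: [0.4363, -0.0551, 0.1956]
ee_rot: [180.0, -0.1, -171.9]
ft_force: [0.2, -0.6, 0.8]
finger_gap: 0.996
at [ 0.4363 -0.0551  0.1956] [ 1.7996e+02 -5.0000e-02 -1.7194e+02] F [ 0.2 -0.6  0.8] gap 0.996 t 7.1
[ 4.34e-01 -5.70e-02  7.70e-02  1.88e+02] d [ 0.24 -0.17 11.86] w [ 0.04 -0.05  0.06]
```

View pics/s1.png

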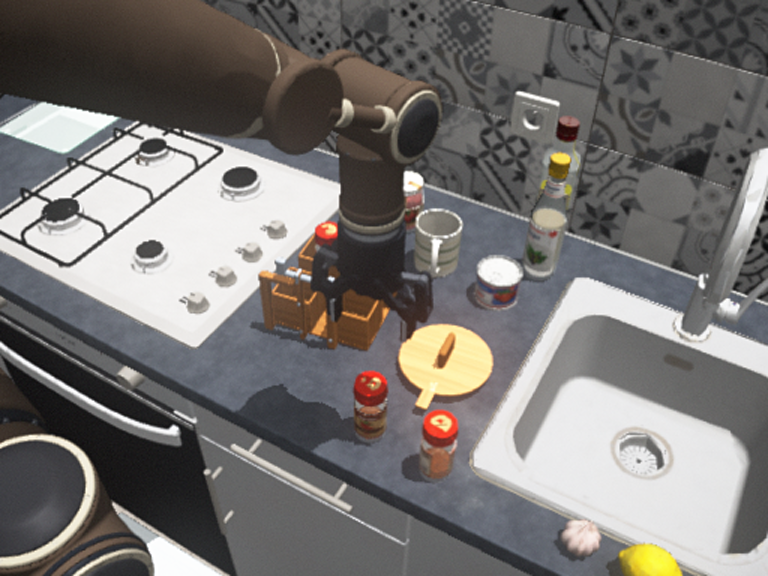

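Jar A is in the back-left pocket, with its cap showing at (328,232). The other two jars and the lid haven't moved. Next I'll grasp jar B.

```bash
python3 -m handwheel '[{"dx":0.2,"dy":-0.1,"dz":4,"wx":0,"wy":0,"wz":0,"jaw":8.5},{"dx":0.2,"dy":-0.1,"dz":7,"wx":0,"wy":0,"wz":0,"jaw":8.5},{"dx":0.2,"dy":-0.1,"dz":10,"wx":0,"wy":0,"wz":0,"jaw":8.5},{"dx":0.2,"dy":-0.1,"dz":11.6,"wx":0,"wy":0,"wz":0,"jaw":8.5},{"dx":0.2,"dy":-0.1,"dz":11.6,"wx":0,"wy":0,"wz":0,"jaw":8.5},{"dx":0.2,"dy":-0.1,"dz":11.6,"wx":0,"wy":0,"wz":0,"jaw":3.5},{"dx":0.2,"dy":-0.1,"dz":11.6,"wx":0,"wy":0,"wz":0,"jaw":3.5},{"dx":0.2,"dy":-0.1,"dz":11.6,"wx":0,"wy":0,"wz":0,"jaw":3.5}]'
python3 -m handwheel '[{"dx":0,"dy":0,"dz":0,"wx":0,"wy":0,"wz":0,"jaw":3.5},{"dx":0,"dy":0,"dz":0,"wx":0,"wy":0,"wz":0,"jaw":3.5},{"dx":0,"dy":0,"dz":0,"wx":0,"wy":0,"wz":0,"jaw":3.5}]'
python3 -c "
from h import *
x,y=cad(.0485,-.0485)
plan((x,y,.25,188),(x,y,.083,188))"
```

```text
clock: 7.95
tool_pos: [0.4354, -0.0572, 0.0817]
ee_rot: [-179.9, 0.2, -172.0]
ft_force: [-1.8, 1.7, 29.7]
finger_gap: 0.508
clock: 8.25
tool_pos: [0.4357, -0.0573, 0.0819]
ee_rot: [-179.9, 0.2, -172.0]
ft_force: [0.3, 0.3, 6.0]
finger_gap: 0.506
at [ 0.4357 -0.0573  0.0819] [-179.94    0.21 -172.01] F [0.3 0.3 6. ] gap 0.506 t 8.2
[6.87e-01 7.50e-02 2.50e-01 1.88e+02] d [-26.77   9.64 -16.72] w [-0.06  0.21 -0.01]
[6.87e-01 7.50e-02 8.30e-02 1.88e+02] d [-2.671e+01  9.650e+00 -2.000e-02] w [-0.06  0.21 -0.01]
```

```bash
python3 -m handwheel '[{"dx":0,"dy":0,"dz":-3,"wx":0,"wy":0,"wz":0,"jaw":3.5},{"dx":0,"dy":0,"dz":-7,"wx":0,"wy":0,"wz":0,"jaw":3.5},{"dx":0,"dy":0,"dz":-11,"wx":0,"wy":0,"wz":0,"jaw":3.5},{"dx":0,"dy":0,"dz":-15,"wx":0,"wy":0,"wz":0,"jaw":3.5},{"dx":-3,"dy":1,"dz":-17,"wx":0,"wy":0,"wz":0,"jaw":3.5},{"dx":-7,"dy":2.5,"dz":-17,"wx":0,"wy":0,"wz":0,"jaw":3.5},{"dx":-11,"dy":4,"dz":-17,"wx":0,"wy":0,"wz":0,"jaw":3.5},{"dx":-15,"dy":5.4,"dz":-17,"wx":0,"wy":0,"wz":0,"jaw":3.5}]'
python3 -m handwheel '[{"dx":-4,"dy":1.4,"dz":0,"wx":0,"wy":0,"wz":0,"jaw":3.5},{"dx":-8,"dy":2.9,"dz":0,"wx":0,"wy":0,"wz":0,"jaw":3.5},{"dx":-11,"dy":4,"dz":0,"wx":0,"wy":0,"wz":0,"jaw":3.5},{"dx":-11.7,"dy":4.2,"dz":0,"wx":0,"wy":0,"wz":0,"jaw":3.5},{"dx":-11.7,"dy":4.2,"dz":0,"wx":0,"wy":0,"wz":0,"jaw":3.5},{"dx":-11.7,"dy":4.2,"dz":0,"wx":0,"wy":0,"wz":0,"jaw":3.5},{"dx":-11.7,"dy":4.2,"dz":0,"wx":0,"wy":0,"wz":0,"jaw":3.5}]'
python3 -c "
from h import *
x,y=cad(.0485,-.0485)
plan((x,y,.088,188))"
```

```text
clock: 9.05
tool_pos: [0.5758, 0.018, 0.2505]
ee_rot: [-180.0, 0.0, -172.0]
ft_force: [-0.9, -0.4, -1.1]
finger_gap: 0.507
clock: 9.75
tool_pos: [0.6837, 0.0743, 0.2502]
ee_rot: [-180.0, -0.1, -172.0]
ft_force: [-0.4, -0.5, -0.6]
finger_gap: 0.504
at [0.6837 0.0743 0.2502] [-1.7999e+02 -8.0000e-02 -1.7205e+02] F [-0.4 -0.5 -0.6] gap 0.504 t 9.8
[6.87e-01 7.50e-02 8.80e-02 1.88e+02] d [-0.34  0.07 16.22] w [-0.01 -0.08 -0.05]
```

```bash
python3 -m handwheel '[{"dx":-0.2,"dy":0,"dz":4,"wx":0,"wy":0,"wz":0,"jaw":3.5},{"dx":-0.2,"dy":0,"dz":8,"wx":0,"wy":0,"wz":0,"jaw":3.5},{"dx":-0.2,"dy":0,"dz":11,"wx":0,"wy":0,"wz":0,"jaw":3.5},{"dx":-0.2,"dy":0,"dz":13,"wx":0,"wy":0,"wz":0,"jaw":3.5},{"dx":-0.2,"dy":0,"dz":14.5,"wx":0,"wy":0,"wz":0,"jaw":3.5},{"dx":-0.2,"dy":0,"dz":15.5,"wx":0,"wy":0,"wz":0,"jaw":3.5},{"dx":-0.2,"dy":0,"dz":16.1,"wx":0,"wy":0,"wz":0,"jaw":3.5},{"dx":-0.2,"dy":0,"dz":16.1,"wx":0,"wy":0,"wz":0,"jaw":3.5}]'
python3 -m handwheel '[{"dx":0,"dy":0,"dz":0,"wx":0,"wy":0,"wz":0,"jaw":6.8},{"dx":0,"dy":0,"dz":0,"wx":0,"wy":0,"wz":0,"jaw":6.8},{"dx":0,"dy":0,"dz":0,"wx":0,"wy":0,"wz":0,"jaw":6.8},{"dx":0,"dy":0,"dz":-3,"wx":0,"wy":0,"wz":0,"jaw":6.8},{"dx":0,"dy":0,"dz":-6,"wx":0,"wy":0,"wz":0,"jaw":8.5},{"dx":0,"dy":0,"dz":-10,"wx":0,"wy":0,"wz":0,"jaw":8.5},{"dx":0,"dy":0,"dz":-12,"wx":0,"wy":0,"wz":0,"jaw":8.5},{"dx":0,"dy":0,"dz":-12,"wx":0,"wy":0,"wz":0,"jaw":8.5}]'
python3 -c "
from h import *
plan((.423,-.1675,.2,188),(.434,-.057,.076,188))"
```

```text
clock: 10.55
tool_pos: [0.6868, 0.0753, 0.0893]
ee_rot: [-180.0, -0.0, -172.0]
ft_force: [0.1, -0.7, -1.8]
finger_gap: 0.507
clock: 11.35
tool_pos: [0.6904, 0.0757, 0.2155]
ee_rot: [-179.9, 0.6, -172.0]
ft_force: [0.4, -0.1, 0.1]
finger_gap: 0.99
at [0.6904 0.0757 0.2155] [-179.94    0.61 -171.99] F [ 0.4 -0.1  0.1] gap 0.99 t 11.3
[ 4.23e-01 -1.68e-01  2.00e-01  1.88e+02] d [ 29.88 -20.36   1.25] w [-0.06  0.61  0.01]
[ 4.34e-01 -5.70e-02  7.60e-02  1.88e+02] d [27.39 -9.56 13.67] w [-0.06  0.61  0.01]
```

```bash
python3 -m handwheel '[{"dx":3,"dy":-2.1,"dz":0,"wx":0,"wy":0,"wz":0,"jaw":8.5},{"dx":7,"dy":-4.8,"dz":0,"wx":0,"wy":0,"wz":0,"jaw":8.5},{"dx":11,"dy":-7.6,"dz":0,"wx":0,"wy":0,"wz":0,"jaw":8.5},{"dx":15,"dy":-10.3,"dz":0,"wx":0,"wy":0,"wz":0,"jaw":8.5},{"dx":19,"dy":-13.1,"dz":0,"wx":0,"wy":0,"wz":0,"jaw":8.5},{"dx":23,"dy":-15.8,"dz":0.5,"wx":0,"wy":0,"wz":0,"jaw":8.5},{"dx":27,"dy":-18.6,"dz":1,"wx":0,"wy":0,"wz":0,"jaw":8.5},{"dx":29.5,"dy":-20.3,"dz":1,"wx":0,"wy":0,"wz":0,"jaw":8.5}]'
python3 -m handwheel '[{"dx":0,"dy":0,"dz":1,"wx":0,"wy":0,"wz":0,"jaw":8.5},{"dx":0,"dy":0,"dz":1,"wx":0,"wy":0,"wz":0,"jaw":8.5},{"dx":0,"dy":0,"dz":1,"wx":0,"wy":0,"wz":0,"jaw":8.5}]'
python3 - <<'E'
from h import *
plan((.423,-.1675,.077,188))
E
```

```text
clock: 12.15
tool_pos: [0.4191, -0.1673, 0.1972]
ee_rot: [179.9, -0.2, -172.1]
ft_force: [-0.3, -0.8, 0.6]
finger_gap: 0.994
clock: 12.45
tool_pos: [0.4231, -0.166, 0.1886]
ee_rot: [179.9, -0.0, -172.0]
ft_force: [-0.5, -0.1, -0.4]
finger_gap: 0.996
at [ 0.4231 -0.166   0.1886] [ 1.7993e+02 -5.0000e-02 -1.7198e+02] F [-0.5 -0.1 -0.4] gap 0.996 t 12.4
[ 4.23e-01 -1.68e-01  7.70e-02  1.88e+02] d [ 0.03 -0.16 11.16] w [ 0.07 -0.05  0.02]
```

```bash
python3 -m handwheel '[{"dx":0,"dy":-0.1,"dz":4,"wx":0,"wy":0,"wz":0,"jaw":8.5},{"dx":0,"dy":-0.1,"dz":7,"wx":0,"wy":0,"wz":0,"jaw":8.5},{"dx":0,"dy":-0.1,"dz":9.5,"wx":0,"wy":0,"wz":0,"jaw":8.5},{"dx":0,"dy":-0.1,"dz":10.9,"wx":0,"wy":0,"wz":0,"jaw":8.5},{"dx":0,"dy":-0.1,"dz":10.9,"wx":0,"wy":0,"wz":0,"jaw":8.5},{"dx":0,"dy":-0.1,"dz":10.9,"wx":0,"wy":0,"wz":0,"jaw":3.5},{"dx":0,"dy":-0.1,"dz":10.9,"wx":0,"wy":0,"wz":0,"jaw":3.5},{"dx":0,"dy":-0.1,"dz":10.9,"wx":0,"wy":0,"wz":0,"jaw":3.5}]'
python3 -m handwheel '[{"dx":0,"dy":0,"dz":0,"wx":0,"wy":0,"wz":0,"jaw":3.5},{"dx":0,"dy":0,"dz":0,"wx":0,"wy":0,"wz":0,"jaw":3.5},{"dx":0,"dy":0,"dz":0,"wx":0,"wy":0,"wz":0,"jaw":3.5}]'
python3 -c "
from h import *
x,y=cad(-.0485,-.0485)
plan((x,y,.25,188))"
```

```text
clock: 13.25
tool_pos: [0.4245, -0.1679, 0.0816]
ee_rot: [-179.9, 0.1, -172.0]
ft_force: [-0.1, 1.8, 23.9]
finger_gap: 0.51
clock: 13.55
tool_pos: [0.4245, -0.168, 0.0818]
ee_rot: [-179.9, 0.1, -172.0]
ft_force: [-0.1, 1.4, 6.7]
finger_gap: 0.504
at [ 0.4245 -0.168   0.0818] [-1.7993e+02  1.5000e-01 -1.7203e+02] F [-0.1  1.4  6.7] gap 0.504 t 13.6
[5.91e-01 6.20e-02 2.50e-01 1.88e+02] d [-19.7   20.45 -16.8 ] w [-0.07  0.15 -0.03]
```

```bash
python3 -m handwheel '[{"dx":0,"dy":0,"dz":-3,"wx":0,"wy":0,"wz":0,"jaw":3.5},{"dx":0,"dy":0,"dz":-7,"wx":0,"wy":0,"wz":0,"jaw":3.5},{"dx":0,"dy":0,"dz":-11,"wx":0,"wy":0,"wz":0,"jaw":3.5},{"dx":0,"dy":0,"dz":-15,"wx":0,"wy":0,"wz":0,"jaw":3.5},{"dx":-2,"dy":2,"dz":-17,"wx":0,"wy":0,"wz":0,"jaw":3.5},{"dx":-5,"dy":5.2,"dz":-17,"wx":0,"wy":0,"wz":0,"jaw":3.5},{"dx":-8,"dy":8.3,"dz":-17,"wx":0,"wy":0,"wz":0,"jaw":3.5},{"dx":-11,"dy":11.4,"dz":-17,"wx":0,"wy":0,"wz":0,"jaw":3.5}]'
python3 -m handwheel '[{"dx":-3,"dy":3.1,"dz":0,"wx":0,"wy":0,"wz":0,"jaw":3.5},{"dx":-6,"dy":6.2,"dz":0,"wx":0,"wy":0,"wz":0,"jaw":3.5},{"dx":-8,"dy":8.3,"dz":0,"wx":0,"wy":0,"wz":0,"jaw":3.5},{"dx":-8.7,"dy":9,"dz":0,"wx":0,"wy":0,"wz":0,"jaw":3.5},{"dx":-8.7,"dy":9,"dz":0,"wx":0,"wy":0,"wz":0,"jaw":3.5},{"dx":-8.7,"dy":9,"dz":0,"wx":0,"wy":0,"wz":0,"jaw":3.5},{"dx":-8.7,"dy":9,"dz":0,"wx":0,"wy":0,"wz":0,"jaw":3.5}]'
python3 -c "
from h import *
x,y=cad(-.0485,-.0485)
plan((x,y,.088,188))"
```

```text
clock: 14.35
tool_pos: [0.5168, -0.0384, 0.2507]
ee_rot: [-180.0, 0.1, -172.0]
ft_force: [1.4, -1.0, -1.1]
finger_gap: 0.512
clock: 15.05
tool_pos: [0.589, 0.0604, 0.2501]
ee_rot: [-180.0, -0.1, -172.1]
ft_force: [-0.5, -0.3, -1.2]
finger_gap: 0.504
at [0.589  0.0604 0.2501] [-1.7997e+02 -6.0000e-02 -1.7209e+02] F [-0.5 -0.3 -1.2] gap 0.504 t 15.1
[5.91e-01 6.20e-02 8.80e-02 1.88e+02] d [-0.21  0.13 16.21] w [-0.03 -0.06 -0.09]
```

```bash
python3 -m handwheel '[{"dx":-0.1,"dy":0.1,"dz":4,"wx":0,"wy":0,"wz":0,"jaw":3.5},{"dx":-0.1,"dy":0.1,"dz":8,"wx":0,"wy":0,"wz":0,"jaw":3.5},{"dx":-0.1,"dy":0.1,"dz":11,"wx":0,"wy":0,"wz":0,"jaw":3.5},{"dx":-0.1,"dy":0.1,"dz":13,"wx":0,"wy":0,"wz":0,"jaw":3.5},{"dx":-0.1,"dy":0.1,"dz":14.5,"wx":0,"wy":0,"wz":0,"jaw":3.5},{"dx":-0.1,"dy":0.1,"dz":15.5,"wx":0,"wy":0,"wz":0,"jaw":3.5},{"dx":-0.1,"dy":0.1,"dz":16.1,"wx":0,"wy":0,"wz":0,"jaw":3.5},{"dx":-0.1,"dy":0.1,"dz":16.1,"wx":0,"wy":0,"wz":0,"jaw":3.5}]'
python3 -m handwheel '[{"dx":0,"dy":0,"dz":0,"wx":0,"wy":0,"wz":0,"jaw":6.8},{"dx":0,"dy":0,"dz":0,"wx":0,"wy":0,"wz":0,"jaw":6.8},{"dx":0,"dy":0,"dz":0,"wx":0,"wy":0,"wz":0,"jaw":6.8},{"dx":0,"dy":0,"dz":-3,"wx":0,"wy":0,"wz":0,"jaw":6.8},{"dx":0,"dy":0,"dz":-6,"wx":0,"wy":0,"wz":0,"jaw":6},{"dx":0,"dy":0,"dz":-10,"wx":0,"wy":0,"wz":0,"jaw":0},{"dx":0,"dy":0,"dz":-12,"wx":0,"wy":0,"wz":0,"jaw":0},{"dx":0,"dy":0,"dz":-12,"wx":0,"wy":0,"wz":0,"jaw":0}]'
python3 -m handwheel '[{"dx":4,"dy":-4,"dz":0,"wx":0,"wy":0,"wz":0,"jaw":0},{"dx":8,"dy":-8,"dz":0,"wx":0,"wy":0,"wz":0,"jaw":0},{"dx":12,"dy":-8,"dz":0,"wx":0,"wy":0,"wz":0,"jaw":0},{"dx":15,"dy":-8,"dz":0,"wx":0,"wy":0,"wz":0,"jaw":0},{"dx":15,"dy":-8,"dz":0,"wx":0,"wy":0,"wz":0,"jaw":0}]'
python3 - <<'E'
from h import *
P=viewer.capture("top"); save(P,"t2.png",4,(160,140,190,140))
x,y=cad(-.092,.0215)
plan((x,y,.2,188),(x,y,.145,188))
E
```

```text
clock: 15.85
tool_pos: [0.5907, 0.0626, 0.0893]
ee_rot: [-180.0, -0.0, -172.0]
ft_force: [0.1, -0.5, -0.8]
finger_gap: 0.507
clock: 16.65
tool_pos: [0.5942, 0.0631, 0.2147]
ee_rot: [-179.9, 0.6, -172.0]
ft_force: [0.3, -1.0, 0.8]
finger_gap: 0.197
clock: 17.15
tool_pos: [0.4479, -0.0373, 0.2068]
ee_rot: [179.9, -0.4, -172.1]
ft_force: [0.5, -0.1, 0.0]
finger_gap: -0.0
at [ 0.4509 -0.0373  0.2079] [ 1.7995e+02 -1.3000e-01 -1.7208e+02] F [ 0.7  0.2 -0.2] gap -0.0 t 17.2
[5.38e-01 1.25e-01 2.00e-01 1.88e+02] d [-10.86  14.89   0.78] w [ 0.05 -0.13 -0.08]
[5.38e-01 1.25e-01 1.45e-01 1.88e+02] d [-10.87  14.89   6.28] w [ 0.05 -0.13 -0.08]
```

View pics/t2.png

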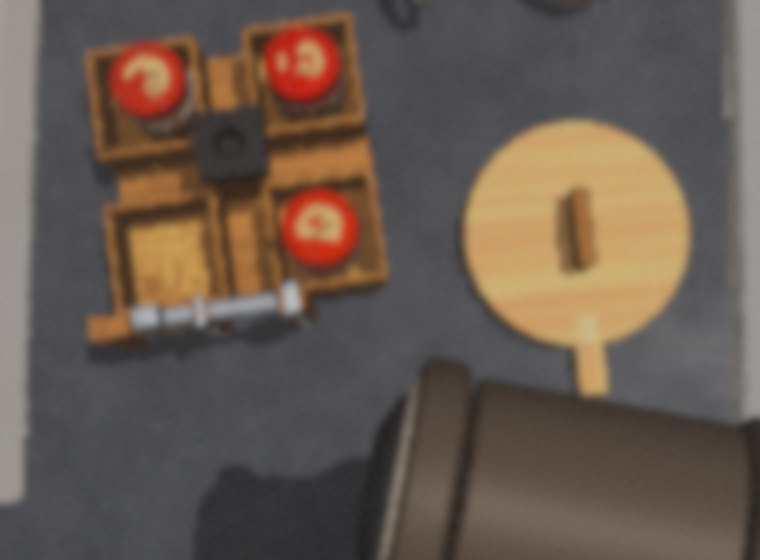

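All three jars stand upright in their pockets, and the hole shows again at crop (230,140). Next I'll draw the bolt back.

```bash
python3 -m handwheel '[{"dx":-2.5,"dy":3.5,"dz":0,"wx":0,"wy":0,"wz":0,"jaw":0},{"dx":-5,"dy":7,"dz":0,"wx":0,"wy":0,"wz":0,"jaw":0},{"dx":-8,"dy":11,"dz":0,"wx":0,"wy":0,"wz":0,"jaw":0},{"dx":-10.5,"dy":14.5,"dz":0.5,"wx":0,"wy":0,"wz":0,"jaw":0},{"dx":-10.8,"dy":14.8,"dz":2,"wx":0,"wy":0,"wz":0,"jaw":0},{"dx":-10.8,"dy":14.8,"dz":4,"wx":0,"wy":0,"wz":0,"jaw":0},{"dx":-10.8,"dy":14.8,"dz":4,"wx":0,"wy":0,"wz":0,"jaw":0},{"dx":-10.8,"dy":14.8,"dz":4,"wx":0,"wy":0,"wz":0,"jaw":0}]'
python3 - <<'E'
from h import *
x,y=cad(-.092,.0215)
plan((x,y,.146,188))
x,y=cad(-.092,.0665)
plan((x,y,.146,188))
E
```

```text
clock: 18.0
tool_pos: [0.5392, 0.1242, 0.1681]
ee_rot: [-180.0, -0.1, -172.0]
ft_force: [-0.0, 0.2, 0.9]
finger_gap: -0.005
at [0.5392 0.1242 0.1681] [-1.7999e+02 -1.4000e-01 -1.7200e+02] F [-0.   0.2  0.9] gap -0.005 t 18.0
[5.38e-01 1.25e-01 1.46e-01 1.88e+02] d [0.11 0.12 2.21] w [-0.01 -0.14  0.  ]
at [0.5392 0.1242 0.1681] [-1.7999e+02 -1.4000e-01 -1.7200e+02] F [-0.   0.2  0.9] gap -0.005 t 18.0
[5.32e-01 1.70e-01 1.46e-01 1.88e+02] d [0.1  4.62 2.21] w [-0.01 -0.14  0.  ]
```

```bash
python3 -m handwheel '[{"dx":0.1,"dy":0.1,"dz":1,"wx":0,"wy":0,"wz":0,"jaw":0},{"dx":0.1,"dy":0.1,"dz":2.2,"wx":0,"wy":0,"wz":0,"jaw":0},{"dx":0.1,"dy":0.1,"dz":2.2,"wx":0,"wy":0,"wz":0,"jaw":0},{"dx":0.1,"dy":1,"dz":2.2,"wx":0,"wy":0,"wz":0,"jaw":0},{"dx":0.1,"dy":2,"dz":2.2,"wx":0,"wy":0,"wz":0,"jaw":0},{"dx":0.1,"dy":3,"dz":2.2,"wx":0,"wy":0,"wz":0,"jaw":0},{"dx":0.1,"dy":3.8,"dz":2.2,"wx":0,"wy":0,"wz":0,"jaw":0},{"dx":0.1,"dy":4.2,"dz":2.2,"wx":0,"wy":0,"wz":0,"jaw":0}]'
python3 -m handwheel '[{"dx":0,"dy":0.2,"dz":0,"wx":0,"wy":0,"wz":0,"jaw":0},{"dx":0,"dy":0.4,"dz":0,"wx":0,"wy":0,"wz":0,"jaw":0},{"dx":0,"dy":0.4,"dz":0,"wx":0,"wy":0,"wz":0,"jaw":0}]'
python3 -c "
from h import *
plan()"
```

```text
clock: 18.8
tool_pos: [0.5326, 0.167, 0.1475]
ee_rot: [-180.0, 0.0, -171.9]
ft_force: [-0.7, -1.1, 0.3]
finger_gap: -0.006
clock: 19.1
tool_pos: [0.5324, 0.1702, 0.1475]
ee_rot: [180.0, 0.0, -172.0]
ft_force: [-0.6, -1.1, 0.5]
finger_gap: -0.003
at [0.5324 0.1702 0.1475] [ 1.7997e+02  2.0000e-02 -1.7200e+02] F [-0.6 -1.1  0.5] gap -0.003 t 19.1
```

```bash
python3 -m handwheel '[{"dx":0,"dy":0.3,"dz":0,"wx":0,"wy":0,"wz":0,"jaw":0},{"dx":0,"dy":0,"dz":0,"wx":0,"wy":0,"wz":0,"jaw":0},{"dx":0,"dy":-0.4,"dz":-2,"wx":0,"wy":0,"wz":0,"jaw":0},{"dx":0,"dy":-0.4,"dz":-5,"wx":0,"wy":0,"wz":0,"jaw":3},{"dx":0,"dy":-0.4,"dz":-7,"wx":0,"wy":0,"wz":0,"jaw":5},{"dx":0,"dy":-0.4,"dz":-7,"wx":0,"wy":0,"wz":0,"jaw":5}]'
python3 - <<'E'
from h import *
P=viewer.capture("top"); hsv=cv2.cvtColor(P["color"],cv2.COLOR_BGR2HSV).astype(int); H,S,V=hsv[...,0],hsv[...,1],hsv[...,2]
lid=((H>10)&(H<24)&(S>90)&(V>140)).astype(np.uint8); k,l,st,c=cv2.connectedComponentsWithStats(lid)
i=max(range(1,k),key=lambda i:st[i,4]); m=cv2.morphologyEx((l==i).astype(np.uint8),cv2.MORPH_CLOSE,np.ones((15,15)))
o=cv2.morphologyEx(m,cv2.MORPH_OPEN,cv2.getStructuringElement(2,(25,25)))
e=cv2.fitEllipse(max(cv2.findContours(o,0,1)[0],key=len)); a=pix(P,[e[0]],.019)[0]; print('lid',e,a)
t=cv2.morphologyEx(m&(1-cv2.dilate(o,np.ones((3,3)))),cv2.MORPH_OPEN,np.ones((3,3))); ys,xs=np.nonzero(t); b=pix(P,[[xs.mean(),ys.mean()]],.018)[0]; print(b,np.degrees(np.arctan2(*(a-b)[[1,0]])))
# handle: dark wood
hb=((H>3)&(H<20)&(S>90)&(V<165)&(V>60)).astype(np.uint8); hb[:, :]=hb*cv2.erode(cv2.morphologyEx(o,cv2.MORPH_CLOSE,np.ones((15,15))),np.ones((9,9)))
ys,xs=np.nonzero(hb); u=np.c_[xs,ys].astype(float); print("handle",len(u),u.mean(0),pix(P,[u.mean(0)],.042)); v=np.linalg.svd(u-u.mean(0))[2][0]; print(v)
Q=viewer.capture("scene"); save(Q,"s3.png",4,(170,150,170,130))
p=pix(P,[(np.array([605,215])+.5)/4.5-.5+[170,140],(np.array([610,300])+.5)/4.5-.5+[170,140]],.055); print("fin ends",p,np.degrees(np.arctan2(*(p[0]-p[1])[[1,0]])))
q=pix(Q,[(np.array([683,390])+.5)/5-.5+[165,145],(np.array([650,460])+.5)/5-.5+[165,145]],.055);print("fin sc",q)
plan((a[0],a[1],.15,187))
E
```

```text
clock: 19.7
tool_pos: [0.5359, 0.1665, 0.2212]
ee_rot: [179.9, 0.5, -172.0]
ft_force: [-0.3, -0.2, -0.0]
finger_gap: 0.506
lid ((303.5821533203125, 198.06985473632812), (54.97372055053711, 55.9569091796875), 147.94696044921875) [ 0.59607815 -0.09556516  0.019     ]
[ 0.50815434 -0.10544819  0.018     ] 6.413384922358118
handle 126 [302.34920635 198.13492063] [[ 0.59322538 -0.08977664  0.042     ]]
[0.09248316 0.99571425]
fin ends [[ 0.61829653 -0.0927248   0.055     ]
 [ 0.57175839 -0.095001    0.055     ]] 2.800120029068658
fin sc [[ 0.61645906 -0.09310263  0.055     ]
 [ 0.57051067 -0.09913916  0.055     ]]
at [0.5331 0.1659 0.2174] [ 1.7997e+02  6.0000e-02 -1.7202e+02] F [-0.2  0.7 -1.1] gap 0.584 t 19.8
[ 5.96e-01 -9.60e-02  1.50e-01  1.87e+02] d [ -2.6  -26.77   6.73] w [0.03 0.06 0.98]
```

View pics/s3.png

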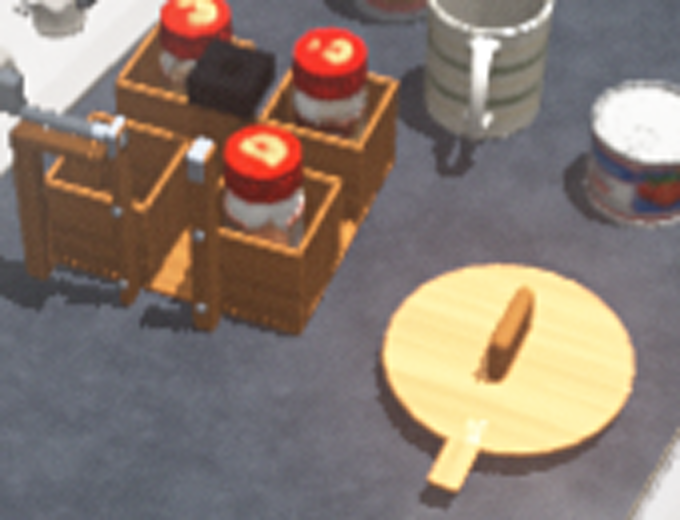

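The bolt is drawn and the gap between the posts is clear. The lid hasn't moved, so I'll grasp its fin.

```bash
python3 -m handwheel '[{"dx":-0.3,"dy":-3,"dz":0,"wx":0,"wy":0,"wz":0.5,"jaw":5},{"dx":-0.7,"dy":-7,"dz":0,"wx":0,"wy":0,"wz":1.5,"jaw":5},{"dx":-1.1,"dy":-11.5,"dz":0,"wx":0,"wy":0,"wz":1.5,"jaw":5},{"dx":-1.6,"dy":-16,"dz":1,"wx":0,"wy":0,"wz":1.5,"jaw":5},{"dx":-2,"dy":-20.5,"dz":3,"wx":0,"wy":0,"wz":1.5,"jaw":5},{"dx":-2.4,"dy":-24.5,"dz":5,"wx":0,"wy":0,"wz":1.5,"jaw":5},{"dx":-2.6,"dy":-26.8,"dz":6.7,"wx":0,"wy":0,"wz":1.5,"jaw":5},{"dx":-2.6,"dy":-26.8,"dz":6.7,"wx":0,"wy":0,"wz":1.5,"jaw":5}]'
python3 -m handwheel '[{"dx":0,"dy":0,"dz":3,"wx":0,"wy":0,"wz":0,"jaw":5},{"dx":0,"dy":0,"dz":6,"wx":0,"wy":0,"wz":0,"jaw":5},{"dx":0,"dy":0,"dz":6,"wx":0,"wy":0,"wz":0,"jaw":5},{"dx":0,"dy":0,"dz":6,"wx":0,"wy":0,"wz":0,"jaw":5}]'
python3 - <<'E'
from h import *
plan((.596,-.095,.028,186.5))
E
```

```text
clock: 20.6
tool_pos: [0.5928, -0.0984, 0.1451]
ee_rot: [179.9, -0.5, -173.7]
ft_force: [-0.5, 1.0, -0.9]
finger_gap: 0.584
clock: 21.0
tool_pos: [0.5948, -0.0948, 0.0895]
ee_rot: [179.9, -0.1, -173.5]
ft_force: [0.2, 0.3, -0.3]
finger_gap: 0.588
at [ 0.5948 -0.0948  0.0895] [ 1.7993e+02 -1.5000e-01 -1.7346e+02] F [ 0.2  0.3 -0.3] gap 0.588 t 21.0
[ 5.960e-01 -9.500e-02  2.800e-02  1.865e+02] d [-0.13 -0.04  6.15] w [ 0.07 -0.15  0.04]
```

```bash
python3 -m handwheel '[{"dx":-0.1,"dy":0,"dz":2,"wx":0,"wy":0,"wz":0,"jaw":5},{"dx":-0.1,"dy":0,"dz":4,"wx":0,"wy":0,"wz":0,"jaw":5},{"dx":-0.1,"dy":0,"dz":5.3,"wx":0,"wy":0,"wz":0,"jaw":4},{"dx":-0.1,"dy":0,"dz":5.9,"wx":0,"wy":0,"wz":0,"jaw":2.5},{"dx":-0.1,"dy":0,"dz":5.9,"wx":0,"wy":0,"wz":0,"jaw":2},{"dx":-0.1,"dy":0,"dz":5.9,"wx":0,"wy":0,"wz":0,"jaw":0.5},{"dx":-0.1,"dy":0,"dz":5.9,"wx":0,"wy":0,"wz":0,"jaw":0.5},{"dx":-0.1,"dy":0,"dz":5.9,"wx":0,"wy":0,"wz":0,"jaw":0.5}]' 60
python3 -m handwheel '[{"dx":0,"dy":0,"dz":0,"wx":0,"wy":0,"wz":0,"jaw":0.5},{"dx":0,"dy":0,"dz":0,"wx":0,"wy":0,"wz":0,"jaw":0.5},{"dx":0,"dy":0,"dz":-1,"wx":0,"wy":0,"wz":0,"jaw":0.5},{"dx":0,"dy":0,"dz":-3,"wx":0,"wy":0,"wz":0,"jaw":0.5},{"dx":0,"dy":0,"dz":-6,"wx":0,"wy":0,"wz":0,"jaw":0.5},{"dx":0,"dy":0,"dz":-10,"wx":0,"wy":0,"wz":0,"jaw":0.5},{"dx":0,"dy":0,"dz":-14,"wx":0,"wy":0,"wz":0,"jaw":0.5},{"dx":0,"dy":0,"dz":-16,"wx":0,"wy":0,"wz":0,"jaw":0.5}]'
python3 - <<'E'
from h import *
o=cad(.003,-.003)
plan((o[0],o[1],.19,188))
P=viewer.capture("scene"); save(P,"s4.png",3,(200,130,190,150))
E
```

```text
clock: 21.8
tool_pos: [0.5976, -0.0959, 0.0322]
ee_rot: [-180.0, 0.1, -173.5]
ft_force: [-1.1, -0.0, 0.4]
finger_gap: 0.128
clock: 22.6
tool_pos: [0.5987, -0.0963, 0.1958]
ee_rot: [-179.9, 0.3, -173.5]
ft_force: [1.1, -0.0, -1.6]
finger_gap: 0.126
at [ 0.5987 -0.0963  0.1958] [-179.88    0.31 -173.5 ] F [ 1.1 -0.  -1.6] gap 0.126 t 22.6
[6.35e-01 1.14e-01 1.90e-01 1.88e+02] d [-6.03 20.49  0.57] w [-0.12  0.31 -1.5 ]
```

View pics/s4.png

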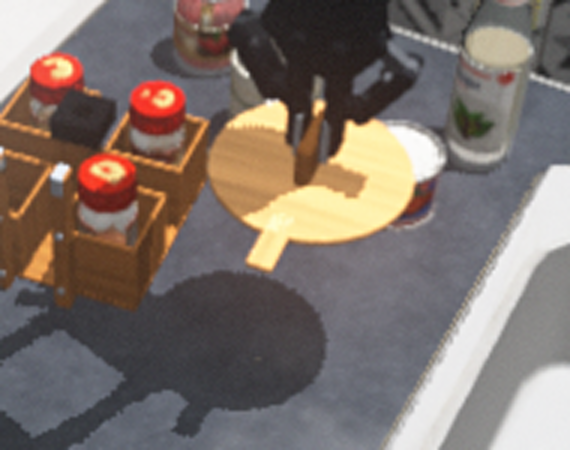

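Lid held level and clear. Moving over the column.

```bash
python3 -m handwheel '[{"dx":-0.5,"dy":1.6,"dz":0,"wx":0,"wy":0,"wz":-0.5,"jaw":0.5},{"dx":-1.3,"dy":4.5,"dz":0,"wx":0,"wy":0,"wz":-1.5,"jaw":0.5},{"dx":-2.4,"dy":8,"dz":0,"wx":0,"wy":0,"wz":-1.5,"jaw":0.5},{"dx":-3.5,"dy":11.5,"dz":0,"wx":0,"wy":0,"wz":-1.5,"jaw":0.5},{"dx":-4.5,"dy":15,"dz":0,"wx":0,"wy":0,"wz":-1.5,"jaw":0.5},{"dx":-5.5,"dy":18,"dz":0,"wx":0,"wy":0,"wz":-1.5,"jaw":0.5},{"dx":-6,"dy":20,"dz":0,"wx":0,"wy":0,"wz":-1.5,"jaw":0.5},{"dx":-6.2,"dy":20.5,"dz":0,"wx":0,"wy":0,"wz":-1.5,"jaw":0.5}]'
python3 -m handwheel '[{"dx":0,"dy":0,"dz":0.5,"wx":0,"wy":0,"wz":0,"jaw":0.5},{"dx":0,"dy":0,"dz":1,"wx":0,"wy":0,"wz":0,"jaw":0.5},{"dx":0,"dy":0,"dz":2,"wx":0,"wy":0,"wz":0,"jaw":0.5},{"dx":0,"dy":0,"dz":3,"wx":0,"wy":0,"wz":0,"jaw":0.5},{"dx":0,"dy":0,"dz":3,"wx":0,"wy":0,"wz":0,"jaw":0.5},{"dx":0,"dy":0,"dz":3,"wx":0,"wy":0,"wz":0,"jaw":0.5}]'
python3 - <<'E'
from h import *
plan((.637,.114,.15,188))
P=viewer.capture("top"); save(P,"t5.png",4,(160,130,130,120))
E
```

```text
clock: 23.45
tool_pos: [0.6331, 0.1183, 0.1882]
ee_rot: [179.9, -0.3, -171.8]
ft_force: [-0.5, -0.9, -2.0]
finger_gap: 0.127
clock: 24.05
tool_pos: [0.6348, 0.1142, 0.1605]
ee_rot: [180.0, -0.1, -172.1]
ft_force: [1.0, -0.3, -1.5]
finger_gap: 0.127
at [0.6348 0.1142 0.1605] [ 1.8000e+02 -8.0000e-02 -1.7205e+02] F [ 1.  -0.3 -1.5] gap 0.127 t 24.1
[6.37e-01 1.14e-01 1.50e-01 1.88e+02] d [-0.21 -0.05  1.05] w [ 0.   -0.08 -0.05]
```

View pics/t5.png

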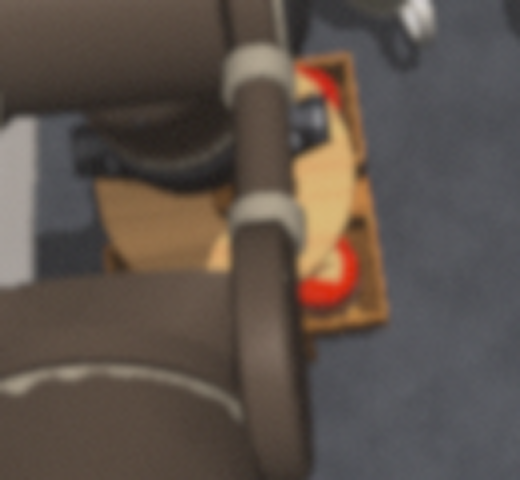

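The arm hides the centre in this view. The lid sits over the caddy and I can't measure anything finer, so I'll go down by feel.

```bash
python3 -m handwheel '[{"dx":-0.2,"dy":0,"dz":0.4,"wx":0,"wy":0,"wz":0,"jaw":0.5},{"dx":-0.2,"dy":0,"dz":0.8,"wx":0,"wy":0,"wz":0,"jaw":0.5},{"dx":-0.2,"dy":0,"dz":1,"wx":0,"wy":0,"wz":0,"jaw":0.5},{"dx":-0.2,"dy":0,"dz":1.2,"wx":0,"wy":0,"wz":0,"jaw":0.5},{"dx":-0.2,"dy":0,"dz":1.3,"wx":0,"wy":0,"wz":0,"jaw":0.5},{"dx":-0.2,"dy":0,"dz":1.4,"wx":0,"wy":0,"wz":0,"jaw":0.5},{"dx":-0.2,"dy":0,"dz":1.4,"wx":0,"wy":0,"wz":0,"jaw":0.5}]'
python3 -m handwheel '[{"dx":0,"dy":0,"dz":0.1,"wx":0,"wy":0,"wz":0,"jaw":0.5},{"dx":0,"dy":0,"dz":0.1,"wx":0,"wy":0,"wz":0,"jaw":0.5}]'
```

```text
clock: 24.8
tool_pos: [0.6372, 0.1152, 0.1472]
ee_rot: [-180.0, -0.0, -172.0]
ft_force: [0.5, -0.4, -1.9]
finger_gap: 0.128
clock: 25.0
tool_pos: [0.6372, 0.1152, 0.1463]
ee_rot: [180.0, -0.0, -172.0]
ft_force: [0.3, 0.7, -2.5]
finger_gap: 0.121
```

```bash
python3 -m handwheel '[{"dx":0,"dy":0,"dz":0.1,"wx":0,"wy":0,"wz":0,"jaw":0.5},{"dx":0,"dy":0,"dz":0.2,"wx":0,"wy":0,"wz":0,"jaw":0.5},{"dx":0,"dy":0,"dz":0.2,"wx":0,"wy":0,"wz":0,"jaw":0.5}]'
python3 -m handwheel '[{"dx":0,"dy":0,"dz":0.1,"wx":0,"wy":0,"wz":0,"jaw":0.5},{"dx":0,"dy":0,"dz":0.2,"wx":0,"wy":0,"wz":0,"jaw":0.5},{"dx":0,"dy":0,"dz":0.2,"wx":0,"wy":0,"wz":0,"jaw":0.5}]'
```

```text
clock: 25.3
tool_pos: [0.6371, 0.1152, 0.1441]
ee_rot: [-180.0, -0.0, -172.0]
ft_force: [0.1, 0.1, -1.4]
finger_gap: 0.124
clock: 25.6
tool_pos: [0.6371, 0.1151, 0.1421]
ee_rot: [180.0, -0.0, -172.0]
ft_force: [0.6, -0.2, -1.8]
finger_gap: 0.131
```

It's 6 mm below the height where it should touch the insert, with no reaction force, so the pin seems to have gone straight into the hole. Continuing down.

```bash
python3 -m handwheel '[{"dx":0,"dy":0,"dz":0.1,"wx":0,"wy":0,"wz":0,"jaw":0.5},{"dx":0,"dy":0,"dz":0.2,"wx":0,"wy":0,"wz":0,"jaw":0.5},{"dx":0,"dy":0,"dz":0.3,"wx":0,"wy":0,"wz":0,"jaw":0.5},{"dx":0,"dy":0,"dz":0.4,"wx":0,"wy":0,"wz":0,"jaw":0.5},{"dx":0,"dy":0,"dz":0.4,"wx":0,"wy":0,"wz":0,"jaw":0.5}]'
python3 -m handwheel '[{"dx":0,"dy":0,"dz":0.1,"wx":0,"wy":0,"wz":0,"jaw":0.5},{"dx":0,"dy":0,"dz":0.2,"wx":0,"wy":0,"wz":0,"jaw":0.5},{"dx":0,"dy":0,"dz":0.3,"wx":0,"wy":0,"wz":0,"jaw":0.5},{"dx":0,"dy":0,"dz":0.4,"wx":0,"wy":0,"wz":0,"jaw":0.5},{"dx":0,"dy":0,"dz":0.4,"wx":0,"wy":0,"wz":0,"jaw":0.5}]'
```

```text
clock: 26.1
tool_pos: [0.6371, 0.1152, 0.1381]
ee_rot: [180.0, -0.0, -172.0]
ft_force: [-1.0, -0.2, -2.2]
finger_gap: 0.125
clock: 26.6
tool_pos: [0.6373, 0.1152, 0.1343]
ee_rot: [-180.0, -0.0, -172.0]
ft_force: [-0.2, 0.2, -2.2]
finger_gap: 0.13
```

```bash
python3 -m handwheel '[{"dx":0,"dy":0,"dz":0.1,"wx":0,"wy":0,"wz":0,"jaw":0.5},{"dx":0,"dy":0,"dz":0.2,"wx":0,"wy":0,"wz":0,"jaw":0.5},{"dx":0,"dy":0,"dz":0.2,"wx":0,"wy":0,"wz":0,"jaw":0.5}]'
python3 -m handwheel '[{"dx":0,"dy":0,"dz":0.1,"wx":0,"wy":0,"wz":0,"jaw":0.5},{"dx":0,"dy":0,"dz":0.2,"wx":0,"wy":0,"wz":0,"jaw":0.5},{"dx":0,"dy":0,"dz":0.2,"wx":0,"wy":0,"wz":0,"jaw":0.5}]'
python3 - <<'E'
from h import *
P=viewer.capture("scene"); save(P,"s6.png",4,(165,130,130,110))
E
```

```text
clock: 26.9
tool_pos: [0.6373, 0.1152, 0.1342]
ee_rot: [-180.0, -0.0, -172.0]
ft_force: [-3.4, -0.3, 6.8]
finger_gap: 0.129
clock: 27.2
tool_pos: [0.6374, 0.1152, 0.1342]
ee_rot: [-180.0, -0.0, -172.0]
ft_force: [-6.3, -1.1, 13.5]
finger_gap: 0.127
```

View pics/s6.png

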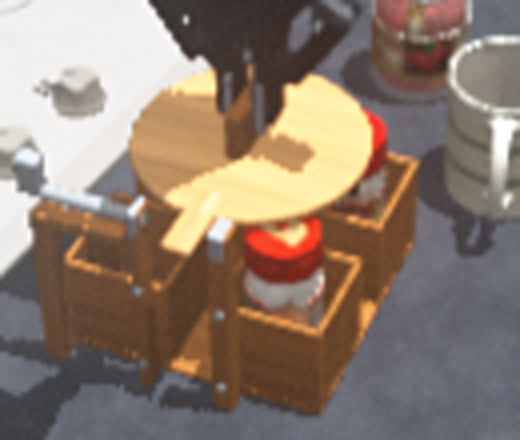

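The lid hit a hard stop at TCP z 0.134, which puts it at about 0.102, so it's home. The tongue lies between the posts at (195,225). Releasing and backing off.

```bash
python3 -m handwheel '[{"dx":0,"dy":0,"dz":-0.3,"wx":0,"wy":0,"wz":0,"jaw":0.5},{"dx":0,"dy":0,"dz":-0.3,"wx":0,"wy":0,"wz":0,"jaw":2},{"dx":0,"dy":0,"dz":-0.3,"wx":0,"wy":0,"wz":0,"jaw":4},{"dx":0,"dy":0,"dz":-0.3,"wx":0,"wy":0,"wz":0,"jaw":4},{"dx":0,"dy":0,"dz":-2,"wx":0,"wy":0,"wz":0,"jaw":4},{"dx":0,"dy":0,"dz":-5,"wx":0,"wy":0,"wz":0,"jaw":4},{"dx":0,"dy":0,"dz":-8,"wx":0,"wy":0,"wz":0,"jaw":2},{"dx":0,"dy":0,"dz":-8,"wx":0,"wy":0,"wz":0,"jaw":0}]'
python3 -m handwheel '[{"dx":1,"dy":1,"dz":0,"wx":0,"wy":0,"wz":0,"jaw":0},{"dx":4,"dy":5,"dz":0,"wx":0,"wy":0,"wz":0,"jaw":0},{"dx":7,"dy":9,"dz":0,"wx":0,"wy":0,"wz":0,"jaw":0},{"dx":9.8,"dy":12.2,"dz":0,"wx":0,"wy":0,"wz":0,"jaw":0},{"dx":9.8,"dy":12.2,"dz":0,"wx":0,"wy":0,"wz":0,"jaw":0},{"dx":9.8,"dy":12.2,"dz":0,"wx":0,"wy":0,"wz":0,"jaw":0}]'
python3 - <<'E'
from h import *
x,y=cad(-.092,.121); a=cad(-.092,.066)
plan((x,y,.16,188),(x,y,.143,188),(a[0],a[1],.143,188))
P=viewer.capture("scene"); save(P,"s7.png",4,(165,130,130,110))
E
```

```text
clock: 28.05
tool_pos: [0.6415, 0.1157, 0.2174]
ee_rot: [-180.0, 0.7, -172.0]
ft_force: [0.8, -0.1, 1.1]
finger_gap: 0.139
clock: 28.65
tool_pos: [0.5211, 0.223, 0.2091]
ee_rot: [-180.0, -0.1, -171.9]
ft_force: [0.6, -0.5, 0.2]
finger_gap: 0.001
at [0.5211 0.223  0.2091] [-1.7996e+02 -1.4000e-01 -1.7185e+02] F [ 0.6 -0.5  0.2] gap 0.001 t 28.6
[5.24e-01 2.24e-01 1.60e-01 1.88e+02] d [-0.32  0.03  4.91] w [-0.04 -0.14  0.15]
[5.24e-01 2.24e-01 1.43e-01 1.88e+02] d [-0.32  0.03  6.61] w [-0.04 -0.14  0.15]
[5.32e-01 1.69e-01 1.43e-01 1.88e+02] d [-0.31 -5.47  6.62] w [-0.04 -0.14  0.15]
```

View pics/s7.png

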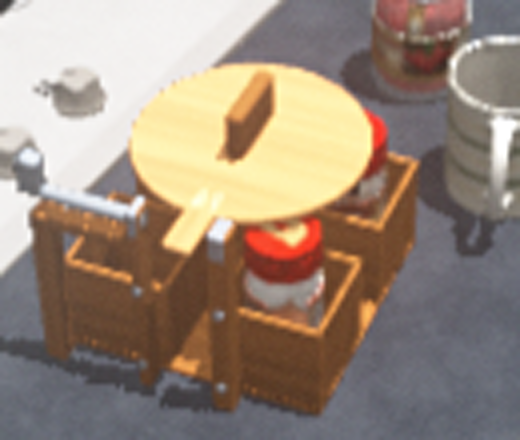

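The lid sits level and home, with the tongue between the posts and the bolt still drawn. Now I'll shoot the bolt.

```bash
python3 -m handwheel '[{"dx":-0.3,"dy":0,"dz":3,"wx":0,"wy":0,"wz":0,"jaw":0},{"dx":-0.3,"dy":0,"dz":5.5,"wx":0,"wy":0,"wz":0,"jaw":0},{"dx":-0.3,"dy":0,"dz":6.5,"wx":0,"wy":0,"wz":0,"jaw":0},{"dx":-0.3,"dy":0,"dz":6.5,"wx":0,"wy":0,"wz":0,"jaw":0},{"dx":-0.3,"dy":-0.7,"dz":6.5,"wx":0,"wy":0,"wz":0,"jaw":0},{"dx":-0.3,"dy":-1.5,"dz":6.5,"wx":0,"wy":0,"wz":0,"jaw":0},{"dx":-0.3,"dy":-2.3,"dz":6.5,"wx":0,"wy":0,"wz":0,"jaw":0},{"dx":-0.3,"dy":-3,"dz":6.5,"wx":0,"wy":0,"wz":0,"jaw":0}]'
python3 -m handwheel '[{"dx":0,"dy":-0.7,"dz":0,"wx":0,"wy":0,"wz":0,"jaw":0},{"dx":0,"dy":-1.4,"dz":0,"wx":0,"wy":0,"wz":0,"jaw":0},{"dx":0,"dy":-2,"dz":0,"wx":0,"wy":0,"wz":0,"jaw":0},{"dx":0,"dy":-2.3,"dz":0,"wx":0,"wy":0,"wz":0,"jaw":0},{"dx":0,"dy":-2.3,"dz":0,"wx":0,"wy":0,"wz":0,"jaw":0}]'
python3 -c "
from h import *
plan((*cad(-.092,.0665),.145,188))"
```

```text
clock: 29.5
tool_pos: [0.5318, 0.1927, 0.1467]
ee_rot: [180.0, 0.2, -172.0]
ft_force: [1.0, 2.1, 0.4]
finger_gap: -0.002
clock: 30.0
tool_pos: [0.5333, 0.1696, 0.1452]
ee_rot: [-180.0, -0.1, -172.0]
ft_force: [0.4, 0.5, 1.3]
finger_gap: -0.002
at [0.5333 0.1696 0.1452] [-1.7997e+02 -5.0000e-02 -1.7203e+02] F [0.4 0.5 1.3] gap -0.002 t 30.0
[5.32e-01 1.70e-01 1.45e-01 1.88e+02] d [0.17 0.04 0.02] w [-0.03 -0.05 -0.03]
```

Now small steps until it meets the end stop.

```bash
python3 -m handwheel '[{"dx":0,"dy":-0.2,"dz":0,"wx":0,"wy":0,"wz":0,"jaw":0},{"dx":0,"dy":-0.2,"dz":0,"wx":0,"wy":0,"wz":0,"jaw":0}]'
python3 -m handwheel '[{"dx":0,"dy":-0.2,"dz":0,"wx":0,"wy":0,"wz":0,"jaw":0},{"dx":0,"dy":-0.2,"dz":0,"wx":0,"wy":0,"wz":0,"jaw":0}]'
```

```text
clock: 30.2
tool_pos: [0.5334, 0.1684, 0.1451]
ee_rot: [180.0, -0.1, -172.0]
ft_force: [0.0, 1.9, 2.2]
finger_gap: 0.002
clock: 30.4
tool_pos: [0.5335, 0.1681, 0.1452]
ee_rot: [179.8, -0.0, -172.1]
ft_force: [-1.1, 6.0, 1.2]
finger_gap: 0.003
```

Force is up to 6 N with no further travel, so it has reached the stop. Backing away and taking a look.

```bash
python3 -m handwheel '[{"dx":0,"dy":-0.1,"dz":0,"wx":0,"wy":0,"wz":0,"jaw":0},{"dx":0,"dy":0,"dz":0,"wx":0,"wy":0,"wz":0,"jaw":0},{"dx":0,"dy":1,"dz":0,"wx":0,"wy":0,"wz":0,"jaw":0},{"dx":0,"dy":1.5,"dz":-2,"wx":0,"wy":0,"wz":0,"jaw":0},{"dx":0,"dy":1.5,"dz":-5,"wx":0,"wy":0,"wz":0,"jaw":0},{"dx":3,"dy":4,"dz":-7,"wx":0,"wy":0,"wz":0,"jaw":0},{"dx":6,"dy":7,"dz":-8,"wx":0,"wy":0,"wz":0,"jaw":0},{"dx":9,"dy":10,"dz":-8,"wx":0,"wy":0,"wz":0,"jaw":0}]'
python3 -m handwheel '[{"dx":3,"dy":3,"dz":0,"wx":0,"wy":0,"wz":0,"jaw":0},{"dx":5,"dy":5,"dz":0,"wx":0,"wy":0,"wz":0,"jaw":0},{"dx":5,"dy":5,"dz":0,"wx":0,"wy":0,"wz":0,"jaw":0},{"dx":5,"dy":5,"dz":0,"wx":0,"wy":0,"wz":0,"jaw":0}]'
python3 - <<'E'
from h import *
P=viewer.capture("scene"); T=viewer.capture("top")
a=cv2.resize(P["color"][130:240,165:295],None,fx=3,fy=3,interpolation=2); b=cv2.resize(T["color"][130:240,155:285],None,fx=3,fy=3,interpolation=2)
cv2.imwrite("pics/f8.png",np.hstack([a,b]))
w=[[*cad(-.092,.044),.156],[*cad(-.092,.090),.156]]; print((proj(P,w)-[165,130])*3,(proj(T,w)-[155,130])*3+[390,0])
E
```

```text
clock: 31.2
tool_pos: [0.431, 0.2534, 0.2269]
ee_rot: [-180.0, 0.2, -172.1]
ft_force: [0.2, 0.4, 0.8]
finger_gap: -0.0
clock: 31.6
tool_pos: [0.3742, 0.2952, 0.225]
ee_rot: [-179.9, -0.0, -171.9]
ft_force: [0.5, 0.3, 0.0]
finger_gap: 0.003
[[ 75.97536017 131.15421575]
 [ 21.08702976 115.58017872]] [[521.78918456 264.78905176]
 [459.01179719 273.08031523]]
```

View pics/f8.png

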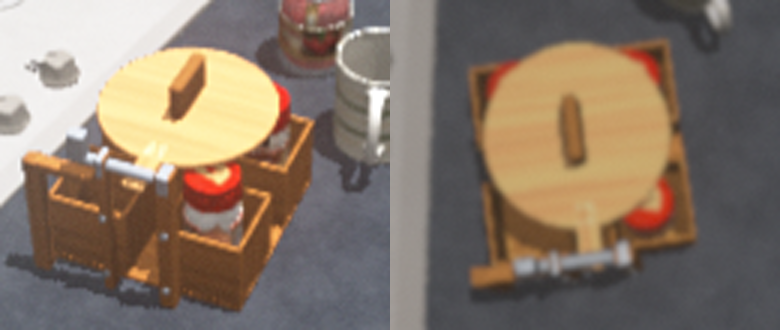

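The knob is at (77,134) in the scene crop and (523,265) in the top crop. A fully shot bolt predicts (76,131) and (522,265). The rod crosses the tongue into the keeper, and the lid is level.

```bash
python3 -c "
from h import *
print(job.finish_job())"
```

```text
the job is handed in; nothing more can be done
None
```

The caddy is packed and the job is handed in. It took about 32 s of the 192 s allowed; no verdict was reported.

- **Jars:** Only three jars were there, all red-capped, and there was no shaker. They stand upright in the two back pockets and the front-right pocket.
- **Lid:** I drew the bolt back, then lowered the lid. The pin went into the hole on the first try with no spiral needed. It met a hard stop at a lid height of about 102 mm, with the tongue between the posts.
- **Bolt:** I pushed it to its end stop; the force rose to 6 N and it moved no further.

**Last checks:** The final pictures from both cameras show the lid level with the rod across the tongue into the keeper. The knob was within about 1 mm of the fully shot position, which is within my measurement accuracy. The arm was clear, and the mug had not moved. No check failed. The tin was not in the last close-ups, but the robot never went near it apart from the lid lift beside it.

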